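# Load and lock the plate reactor

### The arm

A 6-joint arm with a two-finger parallel gripper is mounted at the origin on the work surface. World frame = base frame: x ahead of the robot, y to its left, z up, the work surface at z = 0. Lengths are in m, angles in rad, forces in N, time in s.
With the tool pointing down it reaches from about 0.275 to 0.85 m from the base axis. Payload 5.2 kg.
Tool frame: the origin (TCP) lies on the centre line of the jaws, within the pads' length; the fingertips stand 25 mm ahead of it and the grasp point (between the pads) lies 6 mm ahead of it; z points along the fingers, y is the line along which they close (so a half turn about z gives the same grasp; the last joint's range is limited). The gripper opens to 85 mm and grips with 20 to 120 N. Pads are 22 mm wide; open, the fingers measure 114 mm over their backs; the gripper's body (76 mm by 85 mm) begins 54 mm behind the grasp point. The pads swing forward as they close: fully open they stand 13 mm farther back than shut.
Start: joints at [-1.446, 0.259, 1.535, -0, 1.348, -0.203], TCP at [0.177, -0.521, 0.256] pointing down, gripper open.
Joint ranges: [-3.14, 3.14], [-0.91, 2.08], [0.19, 2.58], [-1.22, 4.36], [0.22, 2.71], [-3.12, 3.12]. Speed limits (rad/s): [2.57, 2.57, 3.14, 3.14, 3.14, 3.14].

### API

Orientations are given as a unit quaternion [x, y, z, w].
In Python, from plant import sensors, optics, job gives the robot as it stands.
- The arm moves only by the shell command python3 -m jog 'ROWS' [OPENING]. ROWS is JSON, a list of rows, each an object of numbers: "dx", "dy", "dz": the shift along the tool's x, y, z in cm; "ax", "ay", "az": the turn, a rotation vector about the tool's x, y, z in rad. A call has exactly 5 rows; each row shifts and turns the commanded pose from where the row before left it, along the tool's axes as they then stand; what a row does not reach is not made up. A row lasts 1/8 s, in which the tool goes at most 62.5 mm and 10.7 degrees, less where a joint would pass 70% of its speed; a pose out of reach is approached as far as the arm can. A call with a gripper value outside its range is refused whole. OPENING is the closure, from -1 (fully open) to 1 (shut), set as the call begins (- or left out, the last holds). The fingers move at their own pace and stop on an object; the grip force is fixed at half the most. Time passes only in rows, so rows that do not move let the fingers close, or fill a call up. It gives the time, the measured TCP pose, the force, the opening and the grip force at its end, in the units of the state.
- sensors.sense(): the state, without advancing time (a new reading comes with each control period).
- optics.capture(name): name is "side" or "top"; returns the picture (480x640x3 uint8, red, green, blue); there is no depth.
- optics.camera_info(name): a dict with "mtx" (3x3 intrinsics, pixels), "D" ([k1, k2, p1, p2, k3] as OpenCV has them; the pictures are not rectified), "position" and "rotation" of the camera in the world. Camera axes: x right, y down, z forward; pixel columns grow to the right and rows downward; lengths in m; the calibration is good to about 2 mm. A picture is of the moment at which its call begins. camera_info takes no time and is no camera call.
- job.job_done(): hands the job in; it is judged then, once.
The state is a dict: "time": time; "q": joint angles; "dq": joint speeds; "joint_torque": joint torques, N m; "position": TCP position; "orientation": TCP orientation; "ft_force": force on the tool from outside, world axes, zero at the start; "ft_torque": the same for the moment, N m; "finger_gap": opening from 0.0 (shut) to 1.0 (fully open); "gripper_force": force on a finger pad.
Only numpy, scipy, OpenCV 4.12 (cv2) and the standard library are available. Lean on these libraries where they do the work, as an engineer would, in place of code of your own. Each camera call takes 0.05 s, during which the arm holds its last target. There are 200 camera calls.

### The job

Lift the loosely resting bell off the reactor and stand it on the black mat, then load every sample plate on the bench into the reactor: the first flat in the square nest, the others squarely on top in one straight pile. Finally put the bell back over the pile and turn it clockwise by its handle until its two lugs have run under the hooks and cammed tight, and let go; leave the glassware and bottles alone.

Things in the scene. Friction and masses are not known exactly. Their poses are not given: they have to be found in the camera images.
- reactor: fixed reactor base: grey drum 180 mm across, 40 mm high, small blue console on its -x side (out to 102 mm); origin on its axis at bench level, z up. Round its axis on top: the square nest, a black rubber seal ring (100 mm inside, 120 mm outside diameter) and two steel hooks. Turned half round it works the same
- hook1 (a point): bayonet hook on the reactor's +x side: this point is the middle of its roof's underside, 69 mm off the axis, 55.2 mm above the bench; axes as the reactor's. Roof 36 mm long (along y), 62 to 76 mm off the axis, top at 62.2 mm; outer post behind it to 84 mm; a stop block closes its clockwise end (seen from above: -y end), so a lug enters from the other
- hook2 (a point): the like hook opposite, on the reactor's -x side, 69 mm off the axis; its stop block is at the +y end (again the clockwise end)
- nest (a point): centre of the nest's floor, on the reactor's axis, 40 mm above the bench; axes as the reactor's. The nest is a square cavity 60 x 60 mm, 4 mm deep, edges along x and y, formed by four steel bars 6 mm wide: a sample plate drops in with 2 mm to spare on each side and stands 6 mm proud
- seal (a joint): how far the sprung seal ring under the bell's rim is pressed down, m: 0 free (its top 46 mm above the bench), at most 0.004. It bears the bell's weight without sinking (4.2 N preload, then 1.5 N/mm). About 0.002 when the lugs have reached the stops; twisting that tight takes under 1 N m, then the stops resist
- bell: aluminium bell (upside-down cup), 0.28 to 0.4 kg: 116 mm outside, 104 mm inside diameter, 70 mm high, 64 mm clear inside; origin at the centre of its open lower rim, z up. A bar handle on top along its own x, a lug on the rim below each end of the handle. At the start it rests on the seal ring, lugs between the hooks, not locked
- bell_handle (a point): centre of the bell's black bar handle, 86 mm above the rim; axes as the bell's. Bar 80 mm long (along x), 14 mm thick (along y), from 70 to 102 mm above the rim. Rim on the seal ring, handle 0.7 to 2.2 rad (best 1.1) anticlockwise from above of the reactor's x axis: lugs are free. Closed: handle about along the reactor's x axis, half turns alike
- lug1 (a point): steel lug on the bell's rim at its own +x, point 63 mm off the axis, 6 mm above the rim, axes as the bell's; 34 mm long (along y), reaching 70 mm off the axis. Its top is a ramp of slope 0.15, lowest at the clockwise (-y) end. Turning clockwise, it goes under a hook, bites about 0.27 rad before the stop and draws the bell down about 2 mm; friction holds it
- lug2 (a point): the like lug opposite, at the bell's own -x, 63 mm off the axis, lowest at its clockwise (+y) end
- mat: fixed black rubber mat, 150 x 150 mm, 2 mm thick, where the bell is set aside; origin at the centre of its underside, on the bench
- beaker: glass beaker, 72 mm across, 85 mm high, a bystander; origin at the centre of its underside
- reagent: white bottle, 68 mm across, 130 mm high, a bystander; origin at the centre of its underside
- jar: amber jar, 60 mm across, 70 mm high, a bystander; origin at the centre of its underside
- plate1_mid (a point): white sample plate, square 56 x 56 mm, 10 mm thick with four shallow grey wells drawn on its top (flat both sides, 70 g), flat on the bench at the start; this point is its centre, 5 mm above its underside; x and y run along its edges. All plates are alike; four to six of the six are there (None: not there)
- plate2_mid (a point): white sample plate, square 56 x 56 mm, 10 mm thick with four shallow grey wells drawn on its top (flat both sides, 70 g), flat on the bench at the start; this point is its centre, 5 mm above its underside; x and y run along its edges. All plates are alike; four to six of the six are there (None: not there)
- plate3_mid (a point): white sample plate, square 56 x 56 mm, 10 mm thick with four shallow grey wells drawn on its top (flat both sides, 70 g), flat on the bench at the start; this point is its centre, 5 mm above its underside; x and y run along its edges. All plates are alike; four to six of the six are there (None: not there)
- plate4_mid (a point): white sample plate, square 56 x 56 mm, 10 mm thick with four shallow grey wells drawn on its top (flat both sides, 70 g), flat on the bench at the start; this point is its centre, 5 mm above its underside; x and y run along its edges. All plates are alike; four to six of the six are there (None: not there)
- plate5_mid (a point): white sample plate, square 56 x 56 mm, 10 mm thick with four shallow grey wells drawn on its top (flat both sides, 70 g), flat on the bench at the start; this point is its centre, 5 mm above its underside; x and y run along its edges. All plates are alike; four to six of the six are there (None: not there)
- plate6_mid (a point): white sample plate, square 56 x 56 mm, 10 mm thick with four shallow grey wells drawn on its top (flat both sides, 70 g), flat on the bench at the start; this point is its centre, 5 mm above its underside; x and y run along its edges. All plates are alike; four to six of the six are there (None: not there)
Not all that is in view belongs to the job. What is shaped like the part that bears plate3_mid but purple or red is not meant. Leave any orange look-alike of the bell alone.

How it is judged:
On the way, in this order (a step that is already met when the one before it is completed fails the run):
1. the bell stands upright on the mat, let go (horizontal distance between bell and mat below 0.06 m and angle between bell's own z axis and vertical below 0.06 rad and height (world z) of bell below 0.006 m and linear speed of bell below 0.02 m/s and contact force between the fingers and bell below 0.1 N), for 0.2 s.
2. every sample plate is in the reactor, the lowest in the nest, the others squarely on top, let go (horizontal distance between each of plate1_mid, plate2_mid, plate3_mid, plate4_mid, plate5_mid, plate6_mid and nest below 0.006 m and angle between each of plate1_mid, plate2_mid, plate3_mid, plate4_mid, plate5_mid, plate6_mid's own z axis and vertical below 0.06 rad and (angle between the x axis of plate1_mid and the x axis of nest, either way round below 0.12 rad or angle between the y axis of plate1_mid and the x axis of nest, either way round below 0.12 rad) and (angle between the x axis of plate2_mid and the x axis of nest, either way round below 0.12 rad or angle between the y axis of plate2_mid and the x axis of nest, either way round below 0.12 rad) and (angle between the x axis of plate3_mid and the x axis of nest, either way round below 0.12 rad or angle between the y axis of plate3_mid and the x axis of nest, either way round below 0.12 rad) and (angle between the x axis of plate4_mid and the x axis of nest, either way round below 0.12 rad or angle between the y axis of plate4_mid and the x axis of nest, either way round below 0.12 rad) and (angle between the x axis of plate5_mid and the x axis of nest, either way round below 0.12 rad or angle between the y axis of plate5_mid and the x axis of nest, either way round below 0.12 rad) and (angle between the x axis of plate6_mid and the x axis of nest, either way round below 0.12 rad or angle between the y axis of plate6_mid and the x axis of nest, either way round below 0.12 rad) and z of any of plate1_mid, plate2_mid, plate3_mid, plate4_mid, plate5_mid, plate6_mid in the frame of nest below 0.008 m and contact force between the fingers and plate1 below 0.1 N and contact force between the fingers and plate2 below 0.1 N and contact force between the fingers and plate3 below 0.1 N and contact force between the fingers and plate4 below 0.1 N and contact force between the fingers and plate5 below 0.1 N and contact force between the fingers and plate6 below 0.1 N), for 0.2 s.
3. the bell is back over the pile and cammed tight under the hooks (horizontal distance between bell and nest below 0.008 m and angle between bell's own z axis and vertical below 0.05 rad and z of bell in the frame of nest below 0.0062 m and value of joint seal above 0.0014 m), for 0.2 s.
At the end, for the whole second after the job is handed in: Every plate present is in the pile: within 6 mm of the nest's axis, flat to 0.06 rad, edges square to 0.12 rad, the lowest in the nest; the bell over it within 8 mm of the axis, tilt under 0.05 rad, rim under 46.2 mm, its lugs holding the seal down by over 1.4 mm; at rest (all of step 3 and horizontal distance between each of plate1_mid, plate2_mid, plate3_mid, plate4_mid, plate5_mid, plate6_mid and nest below 0.006 m and angle between each of plate1_mid, plate2_mid, plate3_mid, plate4_mid, plate5_mid, plate6_mid's own z axis and vertical below 0.06 rad and (angle between the x axis of plate1_mid and the x axis of nest, either way round below 0.12 rad or angle between the y axis of plate1_mid and the x axis of nest, either way round below 0.12 rad) and (angle between the x axis of plate2_mid and the x axis of nest, either way round below 0.12 rad or angle between the y axis of plate2_mid and the x axis of nest, either way round below 0.12 rad) and (angle between the x axis of plate3_mid and the x axis of nest, either way round below 0.12 rad or angle between the y axis of plate3_mid and the x axis of nest, either way round below 0.12 rad) and (angle between the x axis of plate4_mid and the x axis of nest, either way round below 0.12 rad or angle between the y axis of plate4_mid and the x axis of nest, either way round below 0.12 rad) and (angle between the x axis of plate5_mid and the x axis of nest, either way round below 0.12 rad or angle between the y axis of plate5_mid and the x axis of nest, either way round below 0.12 rad) and (angle between the x axis of plate6_mid and the x axis of nest, either way round below 0.12 rad or angle between the y axis of plate6_mid and the x axis of nest, either way round below 0.12 rad) and z of any of plate1_mid, plate2_mid, plate3_mid, plate4_mid, plate5_mid, plate6_mid in the frame of nest below 0.008 m and linear speed of bell below 0.02 m/s); the robot touches nothing.
It fails at once if the beaker is knocked over or shifted by more than 30 mm (distance of beaker from where it was at the start of the episode above 0.03 m or angle between beaker's own z axis and vertical above 0.3 rad).
It fails at once if the reagent is knocked over or shifted by more than 30 mm (distance of reagent from where it was at the start of the episode above 0.03 m or angle between reagent's own z axis and vertical above 0.3 rad).
It fails at once if the jar is knocked over or shifted by more than 30 mm (distance of jar from where it was at the start of the episode above 0.03 m or angle between jar's own z axis and vertical above 0.3 rad).
Of plate1, plate2, plate3, plate4, plate5, plate6 only 4 to 6 are there at a start; the rules pass over those that are not, and their reading is None.
At some moment in a run one of bell, plate1, plate2, plate3, plate4, plate5, plate6 may be knocked a few centimetres aside while the robot is not near it.
Once in a run the grip may slacken for a moment while it holds something.
It also fails if it takes over 210 s, if anything falls off the work surface, if the arm or the gripper's body presses on something with over 40 N, if the wrist force passes 120 N, or if a joint passes its speed limit or range.

## Working session

There is one attempt and no reset: what is moved stays moved. The work goes in short steps, Python scripts to look and compute and a shell command to move; the robot and the scene stay as the last step left them, time stands still between calls to the robot, and variables do not carry over. Pictures are saved under pics/ and viewed, at most 14 in all, crops included, and the job is handed in when it is done.

```bash
ls; mkdir -p pics; python3 - <<'E'
from plant import sensors, optics
import cv2
for n in("top","side"):
    im=optics.capture(n); cv2.imwrite(f"pics/{n}0.png",im[:,:,::-1]); print(n,optics.camera_info(n))
print(sensors.sense())
E
```

```text
pics
top {'mtx': array([[451.91558272,   0.        , 324.53032753],
       [  0.        , 451.91558272, 234.04643233],
       [  0.        ,   0.        ,   1.        ]]), 'D': array([-0.09166656,  0.        ,  0.        ,  0.        ,  0.        ]), 'position': array([0.47521243, 0.02952579, 1.08255816]), 'rotation': array([-0.69973266,  0.71413688, -0.01514027,  0.01238891])}
side {'mtx': array([[549.74244511,   0.        , 318.33608601],
       [  0.        , 549.74244511, 249.60173366],
       [  0.        ,   0.        ,   1.        ]]), 'D': array([-0.11609821,  0.        ,  0.        ,  0.        ,  0.        ]), 'position': array([-0.01144903,  0.69381683,  0.99040303]), 'rotation': array([-0.3027321 ,  0.87727564, -0.35174974,  0.12252696])}
{'time': 0.1, 'q': array([-1.44581816e+00,  2.59266518e-01,  1.53595878e+00,  3.67950402e-06,
        1.34800326e+00, -2.02823048e-01]), 'dq': array([-0.00114992, -0.00254726, -0.00270858, -0.00010465, -0.00198377,
       -0.00057276]), 'joint_torque': array([ 4.16555573e-03, -4.46963239e+01, -2.91249347e+01, -1.12447556e-04,
        6.30727780e-03, -1.08233985e-05]), 'position': array([ 0.17703622, -0.52027784,  0.25556569]), 'orientation': array([ 9.86598074e-01,  1.63167313e-01,  3.36212916e-05, -8.17264011e-04]), 'ft_force': array([-0.05120673, -1.30774245, -0.81762884]), 'ft_torque': array([-0.02532674, -0.00063088,  0.04354351]), 'gripper_force': 0.0, 'finger_gap': 0.9967180757938481}
```

View pics/top0.png

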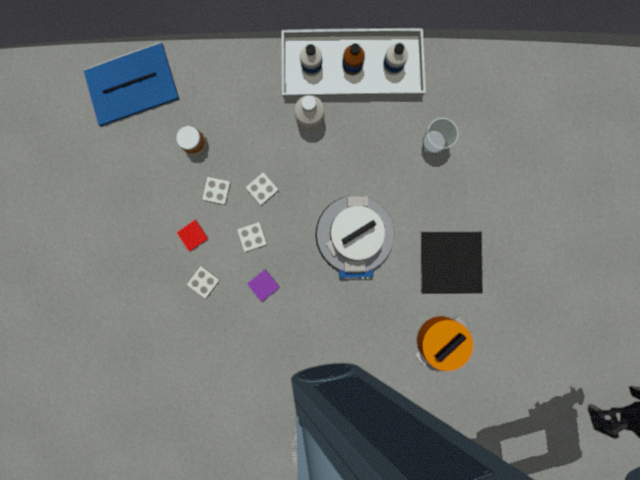

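View pics/side0.png

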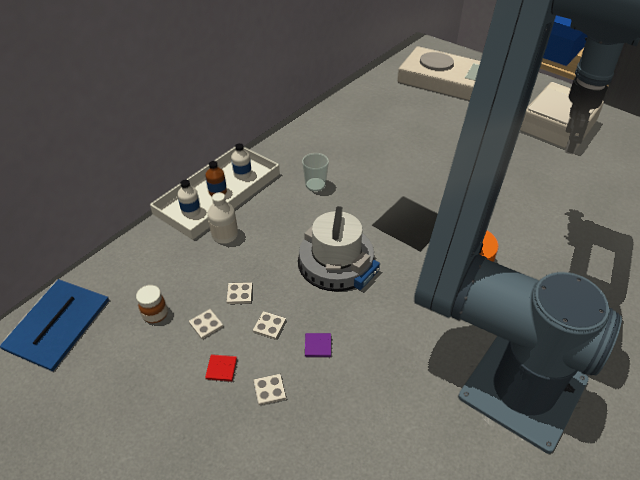

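```bash
cat > h.py <<'E'
import numpy as np, cv2
from scipy.spatial.transform import Rotation as R
from plant import sensors, optics
def cast(n,px,z):
    c=optics.camera_info(n); u=cv2.undistortPoints(np.float64(px).reshape(-1,1,2),c["mtx"],c["D"])[:,0]
    d=R.from_quat(c["rotation"]).apply(np.c_[u,np.ones(len(u))]); p=c["position"]
    return (p+d*((z-p[2])/d[:,2])[:,None])[:,:2]
def cap(n,name=None):
    im=optics.capture(n)
    if name: cv2.imwrite(f"pics/{name}.png",im[:,:,::-1])
    return im
def blobs(n,mask,z,amin,amax):
    out=[]
    for c in cv2.findContours(mask.astype(np.uint8),cv2.RETR_EXTERNAL,cv2.CHAIN_APPROX_NONE)[0]:
        if len(c)<8: continue
        c=cv2.convexHull(c); w=cast(n,c,z).astype(np.float32)*1000
        m=cv2.moments(w.reshape(-1,1,2))
        if not amin<m["m00"]<amax: continue
        r=cv2.minAreaRect(w); b=cv2.boxPoints(r); e=max(b[1]-b[0],b[2]-b[1],key=np.linalg.norm)
        px=c.reshape(-1,2).mean(0)
        out.append(dict(xy=np.round([m["m10"]/m["m00"],m["m01"]/m["m00"]],1),rc=np.round(r[0],1),size=np.round(sorted(r[1]),0),ang=round(float(np.arctan2(e[1],e[0])),3),px=np.round(px)))
    return out
def white(im):
    h=cv2.cvtColor(im,cv2.COLOR_RGB2HSV).astype(int); return (h[...,1]<60)&(h[...,2]>165)
def black(im): return im.max(2)<45
def go(x=None,y=None,z=None,a=None):
    """prints shifts in tool axes (cm), turn az to reach the target (m, rad), after turning"""
    s=sensors.sense(); M=R.from_quat(s["orientation"]); p=s["position"]; X=M.as_matrix()[:,0]
    a0=np.arctan2(X[1],X[0]); t=np.array([p[0] if x is None else x,p[1] if y is None else y,p[2] if z is None else z])
    az=0 if a is None else (a0-a+np.pi)%(2*np.pi)-np.pi
    print("t %.1f p"%s["time"],p.round(4),"a %.3f q1 %.2f q6 %.2f"%(a0,s["q"][0],s["q"][5]),"tilt",M.as_matrix()[:2,2].round(4),"gap %.3f F %.1f"%(s["finger_gap"],s["gripper_force"]))
    print(" before turn cm",(M.inv().apply(t-p)*100).round(2),"az %.3f"%az,"after turn cm",((M*R.from_rotvec([0,0,az])).inv().apply(t-p)*100).round(2))
E
python3 - <<'E'
from h import *
for n in("top","side"):
    im=cap(n)
    print(n)
    for b in blobs(n,white(im),.01,1800,5000): print(" plate?",b)
    for b in blobs(n,black(im),.002,15000,32000): print(" mat",b)
    for b in blobs(n,black(im),.148,500,3500): print(" handle",b)
    if n=="top":
        h=cv2.cvtColor(im,cv2.COLOR_RGB2HSV)
        for z,l in((.046+.07,"belltop"),):
            for b in blobs(n,white(im),z,4000,14000): print(l,b)
        print("px at plate",im[190,216],im[189,205],"drum",im[235,321],im[250,322],"mat",im[262,450],"handle",im[233,358])
E
```

```text
top
 plate? {'xy': array([409.5, 318.7]), 'rc': array([409.4, 318.6]), 'size': array([55., 56.]), 'ang': -0.653, 'px': array([201., 281.])}
 plate? {'xy': array([515.1, 199.6]), 'rc': array([515.2, 199.6]), 'size': array([56., 56.]), 'ang': 0.301, 'px': array([253., 237.])}
 plate? {'xy': array([628.2, 283.9]), 'rc': array([628.2, 284.1]), 'size': array([56., 56.]), 'ang': 1.343, 'px': array([218., 191.])}
 plate? {'xy': array([630.5, 173.7]), 'rc': array([630.5, 173.6]), 'size': array([56., 56.]), 'ang': -0.879, 'px': array([262., 190.])}
 plate? {'xy': array([759.6, 353.2]), 'rc': array([759.2, 353.5]), 'size': array([53., 55.]), 'ang': -0.799, 'px': array([187., 138.])}
 mat {'xy': array([ 442.5, -279.3]), 'rc': array([ 442.4, -279.4]), 'size': array([142., 144.]), 'ang': 1.551, 'px': array([454., 274.])}
 handle {'xy': array([231.1,  15.5]), 'rc': array([230.6,  13.8]), 'size': array([21., 62.]), 'ang': 1.548, 'px': array([333., 370.])}
 handle {'xy': array([ 271.6, -229.9]), 'rc': array([ 271.8, -230.2]), 'size': array([16., 71.]), 'ang': -0.862, 'px': array([450., 346.])}
 hand
[... 1185 characters left out ...]
.])}
 mat {'xy': array([ 436.7, -263.3]), 'rc': array([ 443.6, -274.9]), 'size': array([145., 146.]), 'ang': 1.561, 'px': array([418., 227.])}
 handle {'xy': array([705.8, 515.1]), 'rc': array([707.4, 510.9]), 'size': array([  6., 177.]), 'ang': -1.263, 'px': array([ 85., 328.])}
 handle {'xy': array([776.5, 526.1]), 'rc': array([776.5, 526.2]), 'size': array([  9., 121.]), 'ang': -1.273, 'px': array([ 56., 317.])}
 handle {'xy': array([805.8,  31.9]), 'rc': array([809.3,  29.4]), 'size': array([17., 60.]), 'ang': -0.698, 'px': array([222., 184.])}
 handle {'xy': array([  569.9, -1113.5]), 'rc': array([  565.4, -1097.3]), 'size': array([  6., 611.]), 'ang': -1.281, 'px': array([508.,  51.])}
```

```bash
python3 - <<'E'
from h import *
im=cap("top")
for t in(60,80,100):
    for b in blobs("top",im.max(2)<t,.148,500,3500):
        if 440<b['xy'][0]<600 and abs(b['xy'][1]+45)<40: print(t,b)
go(.513,-.045,.25,2.10)
E
```

```text
60 {'xy': array([513.9, -44.4]), 'rc': array([514.1, -44.8]), 'size': array([ 9., 76.]), 'ang': -1.04, 'px': array([359., 232.])}
80 {'xy': array([513.9, -44.6]), 'rc': array([513.9, -44.6]), 'size': array([11., 78.]), 'ang': -1.038, 'px': array([360., 231.])}
100 {'xy': array([464.8, -40.9]), 'rc': array([462.4, -41.4]), 'size': array([32., 93.]), 'ang': 1.528, 'px': array([357., 258.])}
100 {'xy': array([513.4, -44.7]), 'rc': array([513.5, -44.9]), 'size': array([13., 78.]), 'ang': -1.052, 'px': array([359., 232.])}
t 0.2 p [ 0.1771 -0.5205  0.2559] a 0.328 q1 -1.45 q6 -0.20 tilt [-0.0001  0.0009] gap 1.004 F 0.0
 before turn cm [ 47.11 -34.2    0.63] az -1.772 after turn cm [24.08 53.    0.63]
```

```bash
python3 -m jog '[{"dx":4.7,"dy":-3.4},{"dx":4.7,"dy":-3.4},{"dx":4.7,"dy":-3.4},{"dx":4.7,"dy":-3.4},{"dx":4.7,"dy":-3.4}]' -1
python3 -m jog '[{"dx":4.7,"dy":-3.4},{"dx":4.7,"dy":-3.4},{"dx":4.7,"dy":-3.4},{"dx":4.7,"dy":-3.4},{"dx":4.7,"dy":-3.4}]'
python3 -m jog '[{"az":-0.18},{"az":-0.18},{"az":-0.18},{"az":-0.18},{"az":-0.18}]'
python3 -m jog '[{"az":-0.18},{"az":-0.18},{"az":-0.18},{"az":-0.18},{"az":-0.15}]'
python3 -c "
from h import *
go(.5137,-.0446,.146,2.10)"
```

```text
t 0.2 p [ 0.1771 -0.5205  0.2559] a 0.328 q1 -1.45 q6 -0.20 tilt [-0.0001  0.0009] gap 1.004 F 0.0
 before turn cm [ 47.19 -34.21  11.03] az -1.772 after turn cm [24.08 53.08 11.03]invalid input at $[0]: expected keys dx, dy, dz, ax, ay, az
invalid input at $[0]: expected keys dx, dy, dz, ax, ay, az
invalid input at $[0]: expected keys dx, dy, dz, ax, ay, az
invalid input at $[0]: expected keys dx, dy, dz, ax, ay, az
```

```bash
python3 -m jog '[{"dx":4.7,"dy":-3.4,"dz":0,"ax":0,"ay":0,"az":0},{"dx":4.7,"dy":-3.4,"dz":0,"ax":0,"ay":0,"az":0},{"dx":4.7,"dy":-3.4,"dz":0,"ax":0,"ay":0,"az":0},{"dx":4.7,"dy":-3.4,"dz":0,"ax":0,"ay":0,"az":0},{"dx":4.7,"dy":-3.4,"dz":0,"ax":0,"ay":0,"az":0}]' -1
python3 -m jog '[{"dx":4.7,"dy":-3.4,"dz":0,"ax":0,"ay":0,"az":0},{"dx":4.7,"dy":-3.4,"dz":0,"ax":0,"ay":0,"az":0},{"dx":4.7,"dy":-3.4,"dz":0,"ax":0,"ay":0,"az":0},{"dx":4.7,"dy":-3.4,"dz":0,"ax":0,"ay":0,"az":0},{"dx":4.7,"dy":-3.4,"dz":0,"ax":0,"ay":0,"az":0}]'
python3 -m jog '[{"dx":0,"dy":0,"dz":0,"ax":0,"ay":0,"az":-0.18},{"dx":0,"dy":0,"dz":0,"ax":0,"ay":0,"az":-0.18},{"dx":0,"dy":0,"dz":0,"ax":0,"ay":0,"az":-0.18},{"dx":0,"dy":0,"dz":0,"ax":0,"ay":0,"az":-0.18},{"dx":0,"dy":0,"dz":0,"ax":0,"ay":0,"az":-0.18}]'
python3 -m jog '[{"dx":0,"dy":0,"dz":0,"ax":0,"ay":0,"az":-0.18},{"dx":0,"dy":0,"dz":0,"ax":0,"ay":0,"az":-0.18},{"dx":0,"dy":0,"dz":0,"ax":0,"ay":0,"az":-0.18},{"dx":0,"dy":0,"dz":0,"ax":0,"ay":0,"az":-0.18},{"dx":0,"dy":0,"dz":0,"ax":0,"ay":0,"az":-0.15}]'
python3 -c "
from h import *
go(.5137,-.0446,.146,2.10)"
```

```text
time: 0.88
position: [0.3456, -0.2825, 0.2564]
orientation: [0.987, 0.163, 0.0, 0.0]
ft_force: [0.1, 0.2, 0.1]
finger_gap: 0.997
gripper_force: 0.0
time: 1.5
position: [0.5135, -0.0457, 0.2564]
orientation: [0.987, 0.163, 0.0, 0.0]
ft_force: [0.8, -0.9, 0.7]
finger_gap: 0.998
gripper_force: 0.0
time: 2.12
position: [0.5125, -0.0474, 0.2562]
orientation: [0.816, 0.579, -0.0, -0.0]
ft_force: [-1.0, 0.2, -0.2]
finger_gap: 0.999
gripper_force: 0.0
time: 2.75
position: [0.5125, -0.0475, 0.2562]
orientation: [0.496, 0.868, -0.0, -0.0]
ft_force: [-0.5, 0.2, 0.4]
finger_gap: 0.999
gripper_force: 0.0
t 2.8 p [ 0.5125 -0.0475  0.2562] a 2.103 q1 -0.31 q6 -0.84 tilt [-0.0002  0.0001] gap 0.999 F 0.0
 before turn cm [ 0.19  0.25 11.02] az 0.003 after turn cm [ 0.19  0.25 11.02]
```

```bash
python3 -m jog '[{"dx":0.1,"dy":0.1,"dz":3,"ax":0,"ay":0,"az":0},{"dx":0.1,"dy":0.15,"dz":3,"ax":0,"ay":0,"az":0},{"dx":0,"dy":0,"dz":3,"ax":0,"ay":0,"az":0},{"dx":0,"dy":0,"dz":2,"ax":0,"ay":0,"az":0},{"dx":0,"dy":0,"dz":0,"ax":0,"ay":0,"az":0}]' -1
python3 -m jog '[{"dx":0,"dy":0,"dz":0,"ax":0,"ay":0,"az":0},{"dx":0,"dy":0,"dz":0,"ax":0,"ay":0,"az":0},{"dx":0,"dy":0,"dz":0,"ax":0,"ay":0,"az":0},{"dx":0,"dy":0,"dz":0,"ax":0,"ay":0,"az":0},{"dx":0,"dy":0,"dz":0,"ax":0,"ay":0,"az":0}]' 1
python3 -m jog '[{"dx":0,"dy":0,"dz":-0.5,"ax":0,"ay":0,"az":0},{"dx":0,"dy":0,"dz":-1,"ax":0,"ay":0,"az":0},{"dx":0,"dy":0,"dz":-2,"ax":0,"ay":0,"az":0},{"dx":0,"dy":0,"dz":-2,"ax":0,"ay":0,"az":0},{"dx":0,"dy":0,"dz":-2.5,"ax":0,"ay":0,"az":0}]'
python3 -m jog '[{"dx":0,"dy":0,"dz":-1,"ax":0,"ay":0,"az":0},{"dx":0,"dy":0,"dz":0,"ax":0,"ay":0,"az":0},{"dx":0,"dy":0,"dz":0,"ax":0,"ay":0,"az":0},{"dx":0,"dy":0,"dz":0,"ax":0,"ay":0,"az":0},{"dx":0,"dy":0,"dz":0,"ax":0,"ay":0,"az":0}]'
python3 -c "
from h import *
im=cap('top','t1');cap('side','s1')
for b in blobs('top',black(im),.002,15000,32000): print(' mat',b)
for n in('top','side'):
  for b in blobs(n,white(cap(n)),.01,1800,5000): print(n,b['xy'],b['ang'],b['size'])
go(.4425,-.278,.2,2.10)"
```

```text
time: 3.38
position: [0.5126, -0.0442, 0.1448]
orientation: [0.499, 0.867, -0.0, -0.002]
ft_force: [-0.9, -0.3, -0.2]
finger_gap: 0.999
gripper_force: 0.0
time: 4.0
position: [0.5141, -0.0446, 0.1467]
orientation: [0.499, 0.867, 0.0, 0.001]
ft_force: [0.2, 0.2, 1.7]
finger_gap: 0.151
gripper_force: 60.4
time: 4.62
position: [0.5132, -0.0443, 0.2269]
orientation: [0.499, 0.867, -0.0, -0.001]
ft_force: [0.9, 0.2, -2.6]
finger_gap: 0.15
gripper_force: 59.7
time: 5.25
position: [0.5135, -0.0444, 0.2357]
orientation: [0.499, 0.867, -0.0, -0.001]
ft_force: [-0.3, 0.5, -3.9]
finger_gap: 0.151
gripper_force: 59.9
top [409.4 318.7] -0.665 [56. 57.]
top [515.2 199.6] -1.269 [56. 57.]
top [628.3 284. ] -0.228 [56. 57.]
top [630.5 173.7] -0.879 [56. 57.]
top [759.6 353.3] 0.002 [54. 55.]
side [410.4 319.4] 0.928 [57. 58.]
side [516.4 200.7] -1.255 [56. 56.]
side [629.1 284.6] -0.226 [57. 58.]
side [794.6 312. ] -0.71 [54. 59.]
side [631.5 175.4] -0.879 [56. 57.]
side [ 993.1 -200.8] 0.367 [45. 51.]
side [  266.6 -1289.7] 0.002 [37. 56.]
t 5.5 p [ 0.5137 -0.0445  0.2361] a 2.098 q1 -0.30 q6 -0.83 tilt [-0.0004  0.0001] gap 0.151 F 59.9
 before turn cm [-16.6  -17.9    3.61] az -0.002 after turn cm [-16.56 -17.93   3.61]
```

View pics/t1.png

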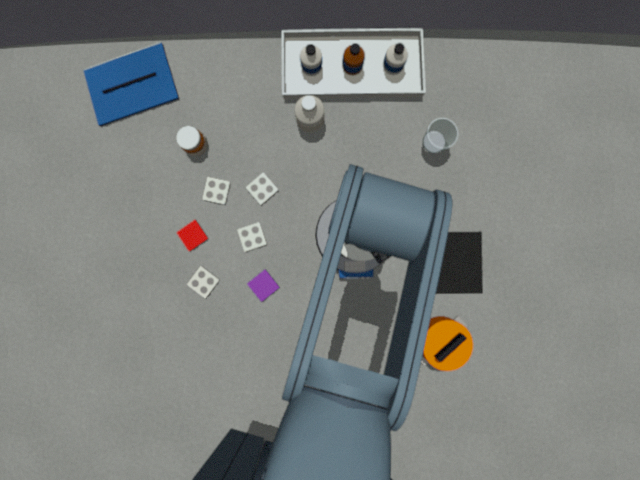

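View pics/s1.png

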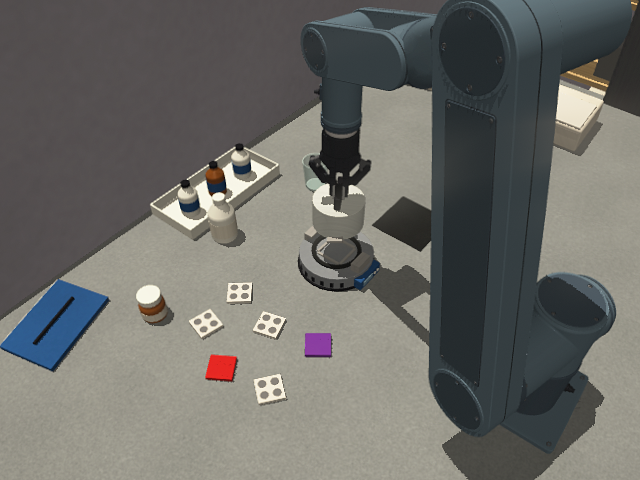

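```bash
python3 -m jog '[{"dx":-2.8,"dy":-3.0,"dz":0,"ax":0,"ay":0,"az":0},{"dx":-3.6,"dy":-3.9,"dz":0,"ax":0,"ay":0,"az":0},{"dx":-3.8,"dy":-4.1,"dz":0,"ax":0,"ay":0,"az":0},{"dx":-3.6,"dy":-3.9,"dz":0,"ax":0,"ay":0,"az":0},{"dx":-2.8,"dy":-3.0,"dz":0,"ax":0,"ay":0,"az":0}]'
python3 -m jog '[{"dx":0,"dy":0,"dz":2.5,"ax":0,"ay":0,"az":0},{"dx":0,"dy":0,"dz":3.5,"ax":0,"ay":0,"az":0},{"dx":0,"dy":0,"dz":3,"ax":0,"ay":0,"az":0},{"dx":0,"dy":0,"dz":2,"ax":0,"ay":0,"az":0},{"dx":0,"dy":0,"dz":1,"ax":0,"ay":0,"az":0}]'
python3 -m jog '[{"dx":0,"dy":0,"dz":0.5,"ax":0,"ay":0,"az":0},{"dx":0,"dy":0,"dz":0.4,"ax":0,"ay":0,"az":0},{"dx":0,"dy":0,"dz":0.3,"ax":0,"ay":0,"az":0},{"dx":0,"dy":0,"dz":0.2,"ax":0,"ay":0,"az":0},{"dx":0,"dy":0,"dz":0,"ax":0,"ay":0,"az":0}]'
python3 -c "
from h import *
go(.4425,-.278,.102,2.10)"
```

```text
time: 6.08
position: [0.4418, -0.2801, 0.2364]
orientation: [0.499, 0.867, -0.0, 0.0]
ft_force: [0.4, -0.3, -1.9]
finger_gap: 0.151
gripper_force: 59.9
time: 6.7
position: [0.4421, -0.2777, 0.1152]
orientation: [0.499, 0.867, 0.0, -0.001]
ft_force: [0.8, 0.2, -2.6]
finger_gap: 0.154
gripper_force: 45.2
time: 7.32
position: [0.4429, -0.2781, 0.1031]
orientation: [0.498, 0.867, -0.0, 0.001]
ft_force: [0.1, 2.4, 3.3]
finger_gap: 0.155
gripper_force: 65.2
t 7.3 p [ 0.4429 -0.2781  0.1031] a 2.098 q1 -0.77 q6 -1.30 tilt [ 0.001  -0.0007] gap 0.155 F 65.2
 before turn cm [ 0.03 -0.03  0.11] az -0.002 after turn cm [ 0.03 -0.03  0.11]
```

```bash
python3 -m jog '[{"dx":0,"dy":0,"dz":0,"ax":0,"ay":0,"az":0},{"dx":0,"dy":0,"dz":0,"ax":0,"ay":0,"az":0},{"dx":0,"dy":0,"dz":0,"ax":0,"ay":0,"az":0},{"dx":0,"dy":0,"dz":-0.5,"ax":0,"ay":0,"az":0},{"dx":0,"dy":0,"dz":-1,"ax":0,"ay":0,"az":0}]' -1
python3 -m jog '[{"dx":0,"dy":0,"dz":-2,"ax":0,"ay":0,"az":0},{"dx":0,"dy":0,"dz":-3,"ax":0,"ay":0,"az":0},{"dx":0,"dy":0,"dz":-3,"ax":0,"ay":0,"az":0},{"dx":0,"dy":0,"dz":-2.5,"ax":0,"ay":0,"az":0},{"dx":0,"dy":0,"dz":-1,"ax":0,"ay":0,"az":0}]'
python3 - <<'E'
from h import *
im=cap('top','t2');s=cap('side','s2')
def big(n,z):
  x=cv2.resize(im if n=='top' else s,None,fx=4,fy=4,interpolation=cv2.INTER_CUBIC); return x
c=im[170:300,300:420]; d=s[190:310,270:410]
cv2.imwrite('pics/c2.png',np.hstack([cv2.resize(c,(400,433),interpolation=2),cv2.resize(d,(400,433),interpolation=2)])[:,:,::-1])
E
```

```text
time: 7.95
position: [0.4424, -0.2779, 0.1175]
orientation: [0.499, 0.867, 0.0, -0.0]
ft_force: [0.3, 0.6, 0.9]
finger_gap: 0.998
gripper_force: 0.0
time: 8.57
position: [0.4431, -0.2786, 0.2346]
orientation: [0.498, 0.867, -0.0, 0.002]
ft_force: [-0.0, 0.2, -0.2]
finger_gap: 1.001
gripper_force: 0.0
```

View pics/t2.png

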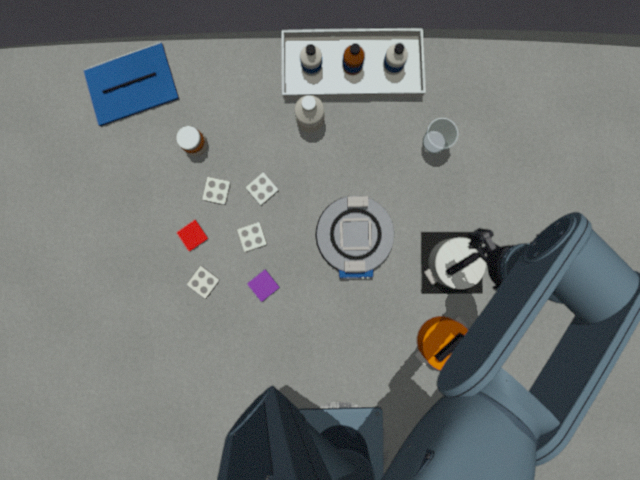

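View pics/c2.png

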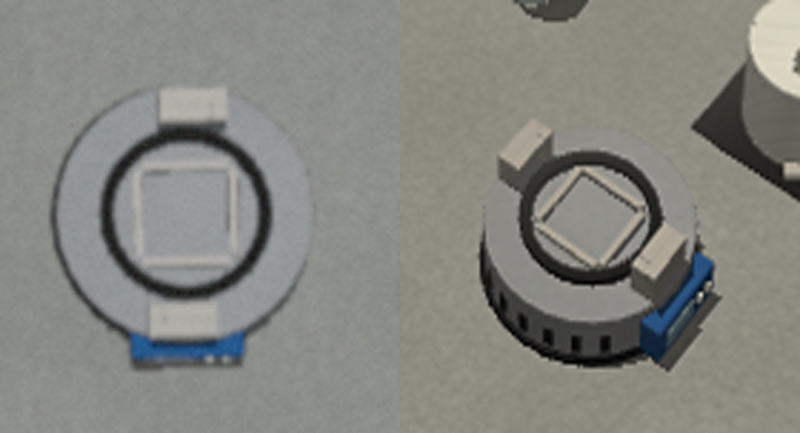

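```bash
python3 - <<'E'
from h import *
C={'top':(355,233),'side':(337,253)}
for n in C:
    im=cap(n); h=cv2.cvtColor(im,cv2.COLOR_RGB2HSV).astype(int)
    u,v=C[n]; yy,xx=np.mgrid[:480,:640]; roi=np.hypot(xx-u,yy-v)<(45 if n=='side' else 34)
    print(n)
    for t in (70,90):
        for b in blobs(n,(im.max(2)<t)&roi,.046,8000,16000): print(' ring',t,b)
    inner=np.hypot(xx-u,yy-v)<(22 if n=='top' else 26)
    warm=(im[...,0].astype(int)-im[...,2])
    for t in (5,10,15):
        for b in blobs(n,cv2.morphologyEx(((warm>t)&inner).astype(np.uint8),cv2.MORPH_CLOSE,np.ones((3,3))),.044,1500,8000): print(' nest',t,b)
    hk=[b for b in blobs(n,(warm>8)&(im.max(2)>150)&(np.hypot(xx-u,yy-v)<55)&~inner,.0622,400,3000)]
    for b in hk: print(' hook',b)
    for b in blobs(n,white(im),.01,1800,5000):
        if b['xy'][0]<700: print(n,b['xy'],b['ang'],b['size'])
    for b in blobs(n,(im.max(2)<80),.104,500,3500): print(' handle',b['xy'],b['size'],b['ang'])
E
```

```text
top
 ring 70 {'xy': array([515.6, -45.7]), 'rc': array([514.9, -45.6]), 'size': array([114., 116.]), 'ang': -0.808, 'px': array([355., 236.])}
 ring 90 {'xy': array([516.2, -45.8]), 'rc': array([515.1, -46. ]), 'size': array([116., 117.]), 'ang': 0.569, 'px': array([355., 237.])}
top [409.4 318.6] -0.666 [56. 56.]
top [ 421.  -332.4] -1.0 [44. 59.]
top [515.  199.6] -1.262 [57. 57.]
top [530.9 -34.8] -0.788 [43. 89.]
top [628.2 284.1] -0.236 [57. 57.]
top [630.5 173.7] -0.878 [56. 57.]
 handle [ 679.7 -222.4] [35. 56.] 1.518
 handle [702.6 300.3] [39. 51.] -0.879
 handle [742.8  47.8] [44. 56.] -1.382
 handle [795.4 434.4] [  6. 188.] -1.27
 handle [815.1 -84.9] [ 14. 234.] 1.561
 handle [864.  460.2] [  9. 127.] -1.281
 handle [884.5  47.3] [27. 41.] -1.534
 handle [ 885.1 -134.3] [29. 43.] 1.264
 handle [887.1 -43.4] [34. 43.] 1.384
 handle [962.9 -46.7] [  8. 300.] 1.57
side
 ring 70 {'xy': array([516.5, -41.9]), 'rc': array([514.3, -42.9]), 'size': array([117., 118.]), 'ang': -0.907, 'px': array([335., 247.])}
 nest 10 {'xy': array([517.1, -44. ]), 'rc': array([517.4, -43.9]), 's
[... 225 characters left out ...]
90.3, -50.4]), 'rc': array([590.4, -50.3]), 'size': array([22., 45.]), 'ang': -1.534, 'px': array([314., 228.])}
side [410.4 319.9] -0.659 [56. 57.]
side [516.1 200.7] -1.263 [56. 56.]
side [628.9 285.2] -0.235 [56. 57.]
side [631.4 175.2] -0.879 [55. 56.]
 handle [817.1 517.5] [ 13. 129.] -1.269
 handle [659.7 367.2] [54. 76.] -0.267
 handle [685.2 120.3] [39. 60.] 1.519
 handle [855.1 101.4] [47. 52.] -0.571
 handle [ 435.8 -260.6] [ 14. 108.] -1.067
 handle [ 630.9 -147.8] [41. 59.] 1.504
 handle [755.7 -39.1] [  9. 170.] 1.571
 handle [858.5   6.4] [46. 81.] -0.639
 handle [854.4 -83.3] [47. 54.] -0.646
 handle [  302.5 -1099.4] [21. 82.] -0.077
 handle [  392.6 -1100.1] [19. 66.] -0.024
```

```bash
python3 - <<'E'
from h import *
im=cap('top').astype(int); yy,xx=np.mgrid[:480,:640]
w=im[...,0]-im[...,2]; inner=np.hypot(xx-355,yy-234)<21
print(np.percentile(w[inner],[10,50,70,80,90,97]))
for t in (-2,0,2,4):
    for b in blobs('top',cv2.morphologyEx(((w>t)&inner).astype(np.uint8),cv2.MORPH_OPEN,np.ones((2,2))),.044,1500,8000): print(t,b)
go(.5156,.2002,.1,.308)
E
```

```text
[-7. -5. -2.  2.  6.  7.]
-2 {'xy': array([513.3, -47.8]), 'rc': array([513.2, -48.2]), 'size': array([74., 75.]), 'ang': -1.55, 'px': array([356., 233.])}
0 {'xy': array([513. , -48.2]), 'rc': array([513.1, -48.5]), 'size': array([71., 71.]), 'ang': 1.55, 'px': array([355., 234.])}
2 {'xy': array([499. , -61.6]), 'rc': array([495. , -65.3]), 'size': array([41., 86.]), 'ang': -0.788, 'px': array([363., 240.])}
t 8.8 p [ 0.4421 -0.2776  0.2313] a 2.098 q1 -0.77 q6 -1.30 tilt [-0.0014  0.0014] gap 1.001 F 0.0
 before turn cm [37.57 30.39 13.18] az 1.790 after turn cm [ 21.5  -43.28  13.18]
```

```bash
python3 -m jog '[{"dx":3.76,"dy":3.04,"dz":0,"ax":0,"ay":0,"az":0},{"dx":3.76,"dy":3.04,"dz":0,"ax":0,"ay":0,"az":0},{"dx":3.76,"dy":3.04,"dz":0,"ax":0,"ay":0,"az":0},{"dx":3.76,"dy":3.04,"dz":0,"ax":0,"ay":0,"az":0},{"dx":3.76,"dy":3.04,"dz":0,"ax":0,"ay":0,"az":0}]' -0.55
python3 -m jog '[{"dx":3.76,"dy":3.04,"dz":0,"ax":0,"ay":0,"az":0},{"dx":3.76,"dy":3.04,"dz":0,"ax":0,"ay":0,"az":0},{"dx":3.76,"dy":3.04,"dz":0,"ax":0,"ay":0,"az":0},{"dx":3.76,"dy":3.04,"dz":0,"ax":0,"ay":0,"az":0},{"dx":3.76,"dy":3.04,"dz":0,"ax":0,"ay":0,"az":0}]'
python3 -m jog '[{"dx":0,"dy":0,"dz":0,"ax":0,"ay":0,"az":0.18},{"dx":0,"dy":0,"dz":0,"ax":0,"ay":0,"az":0.18},{"dx":0,"dy":0,"dz":0,"ax":0,"ay":0,"az":0.18},{"dx":0,"dy":0,"dz":0,"ax":0,"ay":0,"az":0.18},{"dx":0,"dy":0,"dz":0,"ax":0,"ay":0,"az":0.18}]'
python3 -m jog '[{"dx":0,"dy":0,"dz":0,"ax":0,"ay":0,"az":0.18},{"dx":0,"dy":0,"dz":2.5,"ax":0,"ay":0,"az":0.18},{"dx":0,"dy":0,"dz":3,"ax":0,"ay":0,"az":0.18},{"dx":0,"dy":0,"dz":3,"ax":0,"ay":0,"az":0.18},{"dx":0,"dy":0,"dz":2.5,"ax":0,"ay":0,"az":0.17}]'
python3 - <<'E'
from h import *
p=cast('top',[(357.9,201.5),(355.2,266.3)],.0622); print(p, np.arctan2(*(p[0]-p[1])[::-1]), p.mean(0))
go(.5156,.2002,.045,.308)
E
```

```text
time: 9.45
position: [0.4789, -0.0374, 0.2312]
orientation: [0.499, 0.867, -0.0, -0.001]
ft_force: [1.4, -0.7, -0.9]
finger_gap: 0.775
gripper_force: 0.0
time: 10.07
position: [0.5157, 0.2014, 0.231]
orientation: [0.499, 0.867, -0.001, -0.001]
ft_force: [0.5, -0.7, 1.1]
finger_gap: 0.774
gripper_force: 0.0
time: 10.7
position: [0.5155, 0.1998, 0.2308]
orientation: [0.828, 0.561, -0.001, -0.001]
ft_force: [-0.6, 0.2, -0.3]
finger_gap: 0.778
gripper_force: 0.0
time: 11.32
position: [0.515, 0.1996, 0.1198]
orientation: [0.989, 0.15, -0.002, 0.0]
ft_force: [0.7, 0.5, 0.1]
finger_gap: 0.774
gripper_force: 0.0
[[ 0.5872607  -0.05205443]
 [ 0.44071338 -0.04253526]] -0.06486517983272719 [ 0.51398704 -0.04729484]
t 11.3 p [0.515  0.1996 0.1198] a 0.302 q1 0.17 q6 1.44 tilt [-0.0032 -0.0005] gap 0.774 F 0.0
 before turn cm [ 0.1  -0.03  7.48] az -0.006 after turn cm [ 0.1  -0.03  7.48]
```

```bash
python3 -m jog '[{"dx":0.1,"dy":0,"dz":2.5,"ax":0,"ay":0,"az":0},{"dx":0,"dy":0,"dz":2.5,"ax":0,"ay":0,"az":0},{"dx":0,"dy":0,"dz":2,"ax":0,"ay":0,"az":0},{"dx":0,"dy":0,"dz":1,"ax":0,"ay":0,"az":0},{"dx":0,"dy":0,"dz":0,"ax":0,"ay":0,"az":0}]'
python3 -m jog '[{"dx":0,"dy":0,"dz":0.2,"ax":0,"ay":0,"az":0},{"dx":0,"dy":0,"dz":0.2,"ax":0,"ay":0,"az":0},{"dx":0,"dy":0,"dz":0.2,"ax":0,"ay":0,"az":0},{"dx":0,"dy":0,"dz":0.2,"ax":0,"ay":0,"az":0},{"dx":0,"dy":0,"dz":0,"ax":0,"ay":0,"az":0}]'
python3 -m jog '[{"dx":0,"dy":0,"dz":0.1,"ax":0,"ay":0,"az":0},{"dx":0,"dy":0,"dz":0.1,"ax":0,"ay":0,"az":0},{"dx":0,"dy":0,"dz":0.1,"ax":0,"ay":0,"az":0},{"dx":0,"dy":0,"dz":0,"ax":0,"ay":0,"az":0},{"dx":0,"dy":0,"dz":0,"ax":0,"ay":0,"az":0}]'
python3 -m jog '[{"dx":0,"dy":0,"dz":0.1,"ax":0,"ay":0,"az":0},{"dx":0,"dy":0,"dz":0.1,"ax":0,"ay":0,"az":0},{"dx":0,"dy":0,"dz":0,"ax":0,"ay":0,"az":0},{"dx":0,"dy":0,"dz":0,"ax":0,"ay":0,"az":0},{"dx":0,"dy":0,"dz":0,"ax":0,"ay":0,"az":0}]'
```

```text
time: 11.95
position: [0.5163, 0.2, 0.0413]
orientation: [0.988, 0.153, -0.001, 0.0]
ft_force: [-0.0, -0.5, 0.2]
finger_gap: 0.774
gripper_force: 0.0
time: 12.58
position: [0.5171, 0.2001, 0.0342]
orientation: [0.988, 0.153, -0.0, 0.0]
ft_force: [-0.3, -0.2, -0.6]
finger_gap: 0.778
gripper_force: 0.0
time: 13.2
position: [0.5171, 0.2002, 0.0313]
orientation: [0.988, 0.153, -0.0, -0.0]
ft_force: [0.3, -0.6, -0.6]
finger_gap: 0.774
gripper_force: 0.0
time: 13.82
position: [0.5172, 0.2002, 0.0293]
orientation: [0.988, 0.153, 0.0, -0.0]
ft_force: [0.7, -0.2, 0.1]
finger_gap: 0.777
gripper_force: 0.0
```

```bash
python3 -m jog '[{"dx":-0.05,"dy":0,"dz":0.1,"ax":0,"ay":0,"az":0},{"dx":-0.05,"dy":0,"dz":0.1,"ax":0,"ay":0,"az":0},{"dx":0,"dy":0,"dz":0.1,"ax":0,"ay":0,"az":0},{"dx":0,"dy":0,"dz":0,"ax":0,"ay":0,"az":0},{"dx":0,"dy":0,"dz":0,"ax":0,"ay":0,"az":0}]'
python3 -m jog '[{"dx":0,"dy":0,"dz":0.1,"ax":0,"ay":0,"az":0},{"dx":0,"dy":0,"dz":0.1,"ax":0,"ay":0,"az":0},{"dx":0,"dy":0,"dz":0,"ax":0,"ay":0,"az":0},{"dx":0,"dy":0,"dz":0,"ax":0,"ay":0,"az":0},{"dx":0,"dy":0,"dz":0,"ax":0,"ay":0,"az":0}]'
python3 -m jog '[{"dx":0,"dy":0,"dz":0.1,"ax":0,"ay":0,"az":0},{"dx":0,"dy":0,"dz":0.1,"ax":0,"ay":0,"az":0},{"dx":0,"dy":0,"dz":0,"ax":0,"ay":0,"az":0},{"dx":0,"dy":0,"dz":0,"ax":0,"ay":0,"az":0},{"dx":0,"dy":0,"dz":0,"ax":0,"ay":0,"az":0}]'
```

```text
time: 14.45
position: [0.5162, 0.1999, 0.0263]
orientation: [0.988, 0.153, -0.0, -0.0]
ft_force: [-0.2, -0.4, 0.5]
finger_gap: 0.771
gripper_force: 0.0
time: 15.08
position: [0.5162, 0.1999, 0.0243]
orientation: [0.988, 0.153, 0.0, -0.0]
ft_force: [0.1, 0.5, -0.0]
finger_gap: 0.773
gripper_force: 0.0
time: 15.7
position: [0.5162, 0.1999, 0.0223]
orientation: [0.988, 0.153, 0.0, -0.0]
ft_force: [0.2, 0.1, -0.0]
finger_gap: 0.775
gripper_force: 0.0
```

```bash
python3 -m jog '[{"dx":0,"dy":0,"dz":0.1,"ax":0,"ay":0,"az":0},{"dx":0,"dy":0,"dz":0.1,"ax":0,"ay":0,"az":0},{"dx":0,"dy":0,"dz":0,"ax":0,"ay":0,"az":0},{"dx":0,"dy":0,"dz":0,"ax":0,"ay":0,"az":0},{"dx":0,"dy":0,"dz":0,"ax":0,"ay":0,"az":0}]'
python3 -m jog '[{"dx":0,"dy":0,"dz":0.1,"ax":0,"ay":0,"az":0},{"dx":0,"dy":0,"dz":0.1,"ax":0,"ay":0,"az":0},{"dx":0,"dy":0,"dz":0,"ax":0,"ay":0,"az":0},{"dx":0,"dy":0,"dz":0,"ax":0,"ay":0,"az":0},{"dx":0,"dy":0,"dz":0,"ax":0,"ay":0,"az":0}]'
python3 -m jog '[{"dx":0,"dy":0,"dz":0.1,"ax":0,"ay":0,"az":0},{"dx":0,"dy":0,"dz":0.1,"ax":0,"ay":0,"az":0},{"dx":0,"dy":0,"dz":0,"ax":0,"ay":0,"az":0},{"dx":0,"dy":0,"dz":0,"ax":0,"ay":0,"az":0},{"dx":0,"dy":0,"dz":0,"ax":0,"ay":0,"az":0}]'
```

```text
time: 16.32
position: [0.5162, 0.1999, 0.0203]
orientation: [0.988, 0.153, 0.0, 0.0]
ft_force: [0.5, -0.1, 0.0]
finger_gap: 0.776
gripper_force: 0.0
time: 16.95
position: [0.5162, 0.1999, 0.0184]
orientation: [0.988, 0.153, 0.0, -0.0]
ft_force: [-1.5, -1.2, 2.2]
finger_gap: 0.775
gripper_force: 1.4
time: 17.58
position: [0.5162, 0.1999, 0.0183]
orientation: [0.988, 0.153, 0.0, 0.0]
ft_force: [-5.9, -1.9, 19.5]
finger_gap: 0.777
gripper_force: 9.9
```

```bash
python3 -m jog '[{"dx":0,"dy":0,"dz":-0.4,"ax":0,"ay":0,"az":0},{"dx":0,"dy":0,"dz":-0.5,"ax":0,"ay":0,"az":0},{"dx":0,"dy":0,"dz":0,"ax":0,"ay":0,"az":0},{"dx":0,"dy":0,"dz":0,"ax":0,"ay":0,"az":0},{"dx":0,"dy":0,"dz":0,"ax":0,"ay":0,"az":0}]'
python3 -m jog '[{"dx":0,"dy":0,"dz":0,"ax":0,"ay":0,"az":0},{"dx":0,"dy":0,"dz":0,"ax":0,"ay":0,"az":0},{"dx":0,"dy":0,"dz":0,"ax":0,"ay":0,"az":0},{"dx":0,"dy":0,"dz":0,"ax":0,"ay":0,"az":0},{"dx":0,"dy":0,"dz":0,"ax":0,"ay":0,"az":0}]' 1
python3 -c "
from h import *
go(.5162,-.0451,.125,-.01)"
```

```text
time: 18.2
position: [0.516, 0.1998, 0.025]
orientation: [0.988, 0.153, -0.0, 0.0]
ft_force: [-0.4, -0.0, 0.4]
finger_gap: 0.779
gripper_force: 0.0
time: 18.82
position: [0.5163, 0.1999, 0.0257]
orientation: [0.988, 0.153, 0.0, 0.0]
ft_force: [-1.0, -1.2, 5.1]
finger_gap: 0.628
gripper_force: 63.3
t 18.8 p [0.5163 0.1999 0.0257] a 0.308 q1 0.17 q6 1.43 tilt [0.0003 0.    ] gap 0.628 F 63.3
 before turn cm [-7.43 23.35 -9.93] az 0.318 after turn cm [ 0.24 24.5  -9.93]
```

```bash
python3 -m jog '[{"dx":0,"dy":0,"dz":-1,"ax":0,"ay":0,"az":0},{"dx":0,"dy":0,"dz":-2.5,"ax":0,"ay":0,"az":0},{"dx":0,"dy":0,"dz":-3,"ax":0,"ay":0,"az":0},{"dx":0,"dy":0,"dz":-2.5,"ax":0,"ay":0,"az":0},{"dx":0,"dy":0,"dz":-1,"ax":0,"ay":0,"az":0}]'
python3 -m jog '[{"dx":0,"dy":0,"dz":0,"ax":0,"ay":0,"az":0.16},{"dx":0.05,"dy":2.5,"dz":0,"ax":0,"ay":0,"az":0.158},{"dx":0.05,"dy":4,"dz":0,"ax":0,"ay":0,"az":0},{"dx":0.05,"dy":4,"dz":0,"ax":0,"ay":0,"az":0},{"dx":0.05,"dy":4,"dz":0,"ax":0,"ay":0,"az":0}]'
python3 -m jog '[{"dx":0.0,"dy":4,"dz":0,"ax":0,"ay":0,"az":0},{"dx":0.0,"dy":3.5,"dz":0,"ax":0,"ay":0,"az":0},{"dx":0.0,"dy":2.0,"dz":0,"ax":0,"ay":0,"az":0},{"dx":0,"dy":0.5,"dz":0,"ax":0,"ay":0,"az":0},{"dx":0,"dy":0,"dz":0,"ax":0,"ay":0,"az":0}]'
python3 -c "
from h import *
go(.5169,-.045,.066,-.01)
cap('side','s3')"
```

```text
time: 19.45
position: [0.517, 0.2, 0.1271]
orientation: [0.988, 0.153, 0.001, -0.0]
ft_force: [-0.2, -0.0, 0.1]
finger_gap: 0.63
gripper_force: 63.2
time: 20.08
position: [0.5201, 0.0541, 0.1247]
orientation: [1.0, -0.005, -0.001, -0.0]
ft_force: [0.6, -0.5, -0.8]
finger_gap: 0.625
gripper_force: 63.2
time: 20.7
position: [0.5193, -0.0445, 0.1249]
orientation: [1.0, -0.005, -0.0, -0.0]
ft_force: [-0.3, 0.1, -1.6]
finger_gap: 0.631
gripper_force: 63.2
t 20.7 p [ 0.5193 -0.0445  0.1249] a -0.011 q1 -0.30 q6 1.28 tilt [-0.0008  0.0006] gap 0.631 F 63.2
 before turn cm [-0.24  0.06  5.89] az -0.001 after turn cm [-0.24  0.06  5.89]
```

View pics/s3.png

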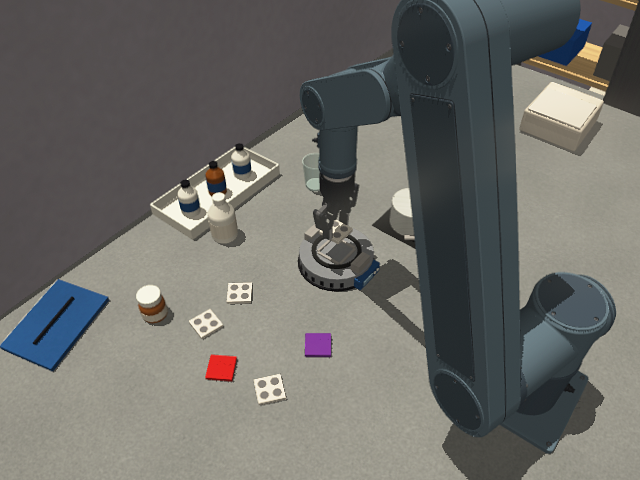

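```bash
python3 -m jog '[{"dx":-0.12,"dy":0.05,"dz":2,"ax":0,"ay":0,"az":0},{"dx":-0.12,"dy":0,"dz":2,"ax":0,"ay":0,"az":0},{"dx":0,"dy":0,"dz":1,"ax":0,"ay":0,"az":0},{"dx":0,"dy":0,"dz":0.4,"ax":0,"ay":0,"az":0},{"dx":0,"dy":0,"dz":0,"ax":0,"ay":0,"az":0}]'
python3 -m jog '[{"dx":0,"dy":0,"dz":0.1,"ax":0,"ay":0,"az":0},{"dx":0,"dy":0,"dz":0.1,"ax":0,"ay":0,"az":0},{"dx":0,"dy":0,"dz":0.1,"ax":0,"ay":0,"az":0},{"dx":0,"dy":0,"dz":0.1,"ax":0,"ay":0,"az":0},{"dx":0,"dy":0,"dz":0,"ax":0,"ay":0,"az":0}]'
python3 -c "
from h import *
go(.5169,-.045,.066,-.01)"
```

```text
time: 21.38
position: [0.5174, -0.045, 0.0715]
orientation: [1.0, -0.005, 0.0, 0.0]
ft_force: [-0.3, -0.5, -1.0]
finger_gap: 0.629
gripper_force: 63.2
time: 22.0
position: [0.5172, -0.0453, 0.0672]
orientation: [1.0, -0.005, -0.0, -0.0]
ft_force: [0.4, -0.3, -1.1]
finger_gap: 0.629
gripper_force: 63.2
t 22.0 p [ 0.5172 -0.0453  0.0672] a -0.010 q1 -0.30 q6 1.28 tilt [-0.0001  0.    ] gap 0.629 F 63.2
 before turn cm [-0.03 -0.03  0.12] az -0.000 after turn cm [-0.03 -0.03  0.12]
```

```bash
python3 -m jog '[{"dx":0,"dy":0,"dz":0.05,"ax":0,"ay":0,"az":0},{"dx":0,"dy":0,"dz":0.05,"ax":0,"ay":0,"az":0},{"dx":0,"dy":0,"dz":0,"ax":0,"ay":0,"az":0},{"dx":0,"dy":0,"dz":0,"ax":0,"ay":0,"az":0},{"dx":0,"dy":0,"dz":0,"ax":0,"ay":0,"az":0}]'
python3 -m jog '[{"dx":0,"dy":0,"dz":0,"ax":0,"ay":0,"az":0},{"dx":0,"dy":0,"dz":0,"ax":0,"ay":0,"az":0},{"dx":0,"dy":0,"dz":-0.3,"ax":0,"ay":0,"az":0},{"dx":0,"dy":0,"dz":-1.5,"ax":0,"ay":0,"az":0},{"dx":0,"dy":0,"dz":-3,"ax":0,"ay":0,"az":0}]' -0.5
python3 -m jog '[{"dx":0,"dy":-3,"dz":-2,"ax":0,"ay":0,"az":0},{"dx":0,"dy":-4.5,"dz":0,"ax":0,"ay":0,"az":0},{"dx":0,"dy":-4.5,"dz":0,"ax":0,"ay":0,"az":0},{"dx":0,"dy":-4.5,"dz":0,"ax":0,"ay":0,"az":0},{"dx":0,"dy":-4,"dz":0,"ax":0,"ay":0,"az":0}]'
python3 - <<'E'
from h import *
for n in('top','side'):
    im=cap(n,'p1'+n)
    for z in(.01,.05):
      for b in blobs(n,white(im),z,2000,4600):
        if 350<b['xy'][0]<700 and b['xy'][1]>-60: print(n,z,b['xy'],b['ang'],b['size'])
go(.631,.1745,.125,-.879)
E
```

```text
time: 22.62
position: [0.5172, -0.0453, 0.0663]
orientation: [1.0, -0.005, 0.0, 0.0]
ft_force: [0.0, -0.4, -0.6]
finger_gap: 0.631
gripper_force: 63.2
time: 23.25
position: [0.5165, -0.0451, 0.1147]
orientation: [1.0, -0.005, -0.001, -0.0]
ft_force: [0.3, -1.2, -0.1]
finger_gap: 0.752
gripper_force: 0.0
time: 23.88
position: [0.5195, 0.1614, 0.1357]
orientation: [1.0, -0.005, 0.001, -0.0]
ft_force: [0.8, -0.9, -0.0]
finger_gap: 0.749
gripper_force: 0.0
top 0.01 [520.8 -44.3] -0.02 [64. 67.]
top 0.01 [638.7 171.2] 0.703 [55. 56.]
top 0.05 [519.1 -41.5] -0.02 [62. 64.]
top 0.05 [632.6 165.9] 0.703 [53. 54.]
t 24.0 p [0.5192 0.1632 0.1356] a -0.006 q1 0.10 q6 1.68 tilt [0.0016 0.0014] gap 0.749 F 0.0
 before turn cm [11.17 -1.2   1.08] az 0.873 after turn cm [ 6.26 -9.33  1.08]
```

```bash
python3 -c "
import cv2,numpy as np
a=cv2.imread('pics/p1top.png')[120:320,150:450];b=cv2.imread('pics/p1side.png')[180:420,130:430]
cv2.imwrite('pics/c3.png',np.hstack([cv2.resize(a,(400,267)),cv2.resize(b,(400,320))[:267]]))
cv2.imwrite('pics/c3.png',cv2.resize(np.hstack([a,b[:200]]),(800,267),interpolation=2))"
```

```text
(no output)
```

View pics/c3.png

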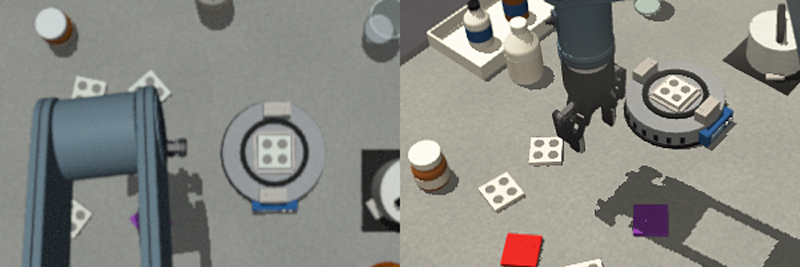

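```bash
python3 -m jog '[{"dx":2,"dy":-0.2,"dz":0,"ax":0,"ay":0,"az":0},{"dx":3.5,"dy":-0.4,"dz":0,"ax":0,"ay":0,"az":0},{"dx":3.5,"dy":-0.4,"dz":0,"ax":0,"ay":0,"az":0},{"dx":2.2,"dy":-0.2,"dz":0,"ax":0,"ay":0,"az":0},{"dx":0,"dy":0,"dz":0,"ax":0,"ay":0,"az":-0.175}]' -0.5
python3 -m jog '[{"dx":0,"dy":0,"dz":0,"ax":0,"ay":0,"az":-0.175},{"dx":0,"dy":0,"dz":0,"ax":0,"ay":0,"az":-0.175},{"dx":0,"dy":0,"dz":0,"ax":0,"ay":0,"az":-0.173},{"dx":0,"dy":0,"dz":2,"ax":0,"ay":0,"az":0},{"dx":0,"dy":0,"dz":2,"ax":0,"ay":0,"az":0}]'
python3 - <<'E'
from h import *
for n in('top','side'):
    im=cap(n)
    for b in blobs(n,white(im),.01,1500,9000): print(n,b['xy'],b['ang'],b['size'],b['px'])
go(.631,.1745,.0255,.692)
E
```

```text
time: 24.6
position: [0.6334, 0.1694, 0.135]
orientation: [0.996, 0.084, 0.001, 0.0]
ft_force: [-0.2, -0.1, -0.6]
finger_gap: 0.75
gripper_force: 0.0
time: 25.22
position: [0.632, 0.1695, 0.0952]
orientation: [0.942, 0.337, 0.001, 0.0]
ft_force: [-0.3, -0.1, -0.9]
finger_gap: 0.753
gripper_force: 0.0
top [518.2 -47.8] 0.019 [74. 75.] [355. 232.]
top [627.3 281.8] -0.228 [56. 57.] [217. 191.]
top [833.8  59.2] -1.372 [35. 63.] [309. 102.]
side [358.2 415.3] 0.248 [58. 97.] [253. 435.]
side [607.8 432.5] -0.071 [39. 80.] [162. 374.]
side [730.1 430.5] 0.472 [ 94. 106.] [123. 340.]
side [373.3 131. ] 0.103 [ 80. 100.] [342. 336.]
side [544.8  98.7] 0.474 [ 38. 118.] [288. 288.]
side [594.1  49. ] -0.623 [ 81. 131.] [283. 268.]
side [418.7 -91.7] -0.884 [ 27. 127.] [380. 267.]
side [543.3 -78.5] 1.457 [73. 80.] [334. 244.]
side [702.8  47.2] -0.453 [66. 81.] [253. 246.]
side [627.2 -93.7] -1.504 [28. 63.] [314. 227.]
side [ 228.5 -461.8] -1.43 [40. 63.] [516. 217.]
side [ 730.7 -183. ] -0.285 [51. 76.] [302. 195.]
side [992.7   1.9] 0.984 [54. 67.] [187. 193.]
side [ 735.  -239.3] -0.327 [47. 49.] [316. 183.]
side [ 736.2 -312.4] -0.629 [ 46. 148.] [331. 170.]
side [ 345.1 -724.2] 1.07 [32. 66.] [515. 154.]
side [ 138.2 -908.2] -1.34 [35. 74.] [601. 153.]
side [ 237.9 -830.3] -0.032 [ 37. 103.] [562. 152.]
side [ 168.6 -903. ] -1.535 [ 25. 112.] [590. 149.]
side [ 456.9 -863.7] 0.698 [47. 69.] [502. 122.]
side [ 518.4 -905. ] 1.32 [55. 87.] [487. 110.]
side [  266.  -1288.7] -0.062 [39. 58.] [597.  91.]
t 25.3 p [0.63   0.1694 0.0927] a 0.687 q1 0.09 q6 0.98 tilt [-0.0041 -0.0007] gap 0.752 F 0.0
 before turn cm [ 0.42 -0.32  6.72] az -0.005 after turn cm [ 0.42 -0.31  6.72]
```

```bash
python3 -m jog '[{"dx":0.4,"dy":-0.3,"dz":1,"ax":0,"ay":0,"az":0},{"dx":0,"dy":0,"dz":2.2,"ax":0,"ay":0,"az":0},{"dx":0,"dy":0,"dz":2.0,"ax":0,"ay":0,"az":0},{"dx":0,"dy":0,"dz":1.5,"ax":0,"ay":0,"az":0},{"dx":0,"dy":0,"dz":0,"ax":0,"ay":0,"az":0}]' -0.5
python3 - <<'E'
from h import *
for n in('top','side'):
    im=cap(n); h=cv2.cvtColor(im,cv2.COLOR_RGB2HSV)
    m=np.median(h[240:,:,2]); print(n,m)
    for t in(30,45):
      for b in blobs(n,(h[...,1]<60)&(h[...,2]>m+t),.01,1500,5000): print(n,t,b['xy'],b['ang'],b['size'],b['px'])
go(.631,.1745,.0255,.692)
E
```

```text
time: 25.95
position: [0.632, 0.1754, 0.0264]
orientation: [0.941, 0.337, -0.001, -0.0]
ft_force: [0.0, -0.0, -0.3]
finger_gap: 0.751
gripper_force: 0.0
top 145.0
top 30 [521.3 -48.4] -0.02 [57. 64.] [358. 228.]
top 30 [762.3 357.7] -0.546 [40. 56.] [184. 136.]
top 45 [518.6 -48.6] 1.549 [55. 55.] [352. 229.]
top 45 [762.6 357.5] -0.545 [38. 54.] [185. 135.]
side 157.0
side 30 [410.3 319.8] -0.654 [56. 56.] [270. 388.]
side 30 [629.  285.3] -0.227 [56. 57.] [207. 320.]
side 30 [793.9 312.5] -0.71 [54. 56.] [147. 294.]
side 30 [540.5 -76.6] -0.011 [64. 64.] [335. 244.]
side 30 [  266.7 -1290. ] -0.025 [34. 56.] [597.  91.]
side 45 [410.4 319.6] -0.659 [55. 56.] [270. 388.]
side 45 [628.8 285.3] 1.336 [56. 56.] [205. 322.]
side 45 [793.9 312.5] 0.67 [54. 55.] [148. 294.]
side 45 [539.9 -76.5] -0.006 [59. 61.] [333. 246.]
side 45 [  265.9 -1290.6] -0.018 [31. 56.] [597.  91.]
t 26.1 p [0.6331 0.1755 0.0279] a 0.688 q1 0.10 q6 0.98 tilt [0.0009 0.0001] gap 0.746 F 0.0
 before turn cm [-0.23 -0.06  0.24] az -0.004 after turn cm [-0.23 -0.06  0.24]
```

```bash
sed -i 's/^def white.*/def white(im):/; s/.*return (h\[...,1\]<60).*/    h=cv2.cvtColor(im,cv2.COLOR_RGB2HSV).astype(int); return (h[...,1]<60)\&(h[...,2]>np.median(h[240:,:,2])+40)/' h.py
python3 -m jog '[{"dx":-0.2,"dy":-0.05,"dz":0.24,"ax":0,"ay":0,"az":0},{"dx":0,"dy":0,"dz":0,"ax":0,"ay":0,"az":0},{"dx":0,"dy":0,"dz":0,"ax":0,"ay":0,"az":0},{"dx":0,"dy":0,"dz":0,"ax":0,"ay":0,"az":0},{"dx":0,"dy":0,"dz":0,"ax":0,"ay":0,"az":0}]' -0.5
python3 -m jog '[{"dx":0,"dy":0,"dz":0,"ax":0,"ay":0,"az":0},{"dx":0,"dy":0,"dz":0,"ax":0,"ay":0,"az":0},{"dx":0,"dy":0,"dz":0,"ax":0,"ay":0,"az":0},{"dx":0,"dy":0,"dz":0,"ax":0,"ay":0,"az":0},{"dx":0,"dy":0,"dz":0,"ax":0,"ay":0,"az":0}]' 1
python3 -c "
from h import *
go(.517,-.045,.125,-.01)"
python3 -m jog '[{"dx":0,"dy":0,"dz":-1,"ax":0,"ay":0,"az":0},{"dx":0,"dy":0,"dz":-2.5,"ax":0,"ay":0,"az":0},{"dx":0,"dy":0,"dz":-3,"ax":0,"ay":0,"az":0},{"dx":0,"dy":0,"dz":-2.5,"ax":0,"ay":0,"az":0},{"dx":0,"dy":0,"dz":-1,"ax":0,"ay":0,"az":0}]'
python3 -m jog '[{"dx":0,"dy":0,"dz":0,"ax":0,"ay":0,"az":0.175},{"dx":0,"dy":0,"dz":0,"ax":0,"ay":0,"az":0.175},{"dx":0,"dy":0,"dz":0,"ax":0,"ay":0,"az":0.175},{"dx":0,"dy":0,"dz":0,"ax":0,"ay":0,"az":0.175},{"dx":0,"dy":0,"dz":0,"ax":0,"ay":0,"az":0}]'
python3 -c "
from h import *
go(.517,-.045,.125,-.01)"

```

```text
time: 26.68
position: [0.6308, 0.1746, 0.025]
orientation: [0.941, 0.337, 0.0, 0.0]
ft_force: [0.8, 0.6, -0.5]
finger_gap: 0.751
gripper_force: 0.0
time: 27.3
position: [0.6312, 0.1746, 0.0255]
orientation: [0.941, 0.337, 0.001, 0.0]
ft_force: [0.2, -1.1, 5.9]
finger_gap: 0.628
gripper_force: 63.6
t 27.3 p [0.6312 0.1746 0.0255] a 0.688 q1 0.10 q6 0.98 tilt [0.0011 0.0001] gap 0.628 F 63.6
 before turn cm [-22.76   9.72  -9.96] az 0.698 after turn cm [-11.19  22.07  -9.96]
time: 27.92
position: [0.6314, 0.1746, 0.1267]
orientation: [0.941, 0.337, 0.001, 0.0]
ft_force: [0.3, 0.2, -0.3]
finger_gap: 0.63
gripper_force: 63.2
time: 28.55
position: [0.6301, 0.1745, 0.124]
orientation: [1.0, -0.005, -0.001, 0.0]
ft_force: [-0.5, 0.5, -0.1]
finger_gap: 0.631
gripper_force: 63.2
t 28.6 p [0.6301 0.1745 0.124 ] a -0.011 q1 0.10 q6 1.68 tilt [-0.0018 -0.0002] gap 0.631 F 63.2
 before turn cm [-11.08  22.07  -0.08] az -0.001 after turn cm [-11.09  22.06  -0.08]
```

```bash
python3 -m jog '[{"dx":-2.5,"dy":5,"dz":0,"ax":0,"ay":0,"az":0},{"dx":-2.5,"dy":5,"dz":0,"ax":0,"ay":0,"az":0},{"dx":-2.5,"dy":5,"dz":0,"ax":0,"ay":0,"az":0},{"dx":-2.2,"dy":4.5,"dz":0,"ax":0,"ay":0,"az":0},{"dx":-1.3,"dy":2.5,"dz":0,"ax":0,"ay":0,"az":0}]'
python3 - <<'E'
from h import *
for n,f in(('top','p1top'),('side','p1side')):
    im=cv2.imread(f'pics/{f}.png')[:,:,::-1].copy(); h=cv2.cvtColor(im,cv2.COLOR_RGB2HSV).astype(int)
    print(np.median(h[240:,:,2]))
    for t in (180,190,195):
      for b in blobs(n,(h[...,1]<60)&(h[...,2]>t),.05,1500,5000):
        if 480<b['xy'][0]<550 and abs(b['xy'][1]+45)<30:print(n,t,b['xy'],b['rc'],b['ang'],b['size'],b['px'])
go(.517,-.045,.077,-.01)
E
```

```text
time: 29.18
position: [0.5166, -0.046, 0.1246]
orientation: [1.0, -0.005, -0.001, 0.0]
ft_force: [0.6, 0.3, -1.2]
finger_gap: 0.631
gripper_force: 63.2
142.0
top 180 [516.4 -45.7] [516.4 -45.9] -0.022 [53. 55.] [357. 235.]
top 190 [516.4 -45.8] [516.4 -45.9] 1.55 [50. 53.] [356. 233.]
top 195 [516.4 -45.8] [516.4 -45.9] 1.55 [50. 53.] [356. 233.]
167.0
side 180 [518.6 -45.4] [516.7 -44.3] 0.04 [64. 68.] [334. 246.]
side 190 [519.  -45.4] [517.6 -44.2] 0.005 [63. 64.] [338. 244.]
side 195 [518.  -45.2] [517.1 -44.3] -0.011 [61. 62.] [335. 244.]
t 29.2 p [ 0.5166 -0.046   0.1246] a -0.010 q1 -0.30 q6 1.28 tilt [-0.001  -0.0001] gap 0.631 F 63.2
 before turn cm [ 0.04 -0.1   4.76] az 0.000 after turn cm [ 0.04 -0.1   4.76]
```

```bash
python3 -m jog '[{"dx":0,"dy":-0.1,"dz":1.5,"ax":0,"ay":0,"az":0},{"dx":0,"dy":0,"dz":2,"ax":0,"ay":0,"az":0},{"dx":0,"dy":0,"dz":0.8,"ax":0,"ay":0,"az":0},{"dx":0,"dy":0,"dz":0.3,"ax":0,"ay":0,"az":0},{"dx":0,"dy":0,"dz":0,"ax":0,"ay":0,"az":0}]'
python3 -m jog '[{"dx":0,"dy":0,"dz":0.1,"ax":0,"ay":0,"az":0},{"dx":0,"dy":0,"dz":0.1,"ax":0,"ay":0,"az":0},{"dx":0,"dy":0,"dz":0,"ax":0,"ay":0,"az":0},{"dx":0,"dy":0,"dz":0,"ax":0,"ay":0,"az":0},{"dx":0,"dy":0,"dz":0,"ax":0,"ay":0,"az":0}]'
python3 -c "
from h import *
go(.517,-.045,.0757,-.01)"
```

```text
time: 29.8
position: [0.5184, -0.0427, 0.0789]
orientation: [1.0, -0.005, 0.0, -0.0]
ft_force: [0.2, 0.2, -0.2]
finger_gap: 0.631
gripper_force: 63.2
time: 30.42
position: [0.5181, -0.0431, 0.077]
orientation: [1.0, -0.006, 0.0, -0.0]
ft_force: [-1.3, 0.2, -0.6]
finger_gap: 0.626
gripper_force: 63.2
t 30.4 p [ 0.5181 -0.0431  0.077 ] a -0.012 q1 -0.30 q6 1.29 tilt [0.0001 0.    ] gap 0.626 F 63.2
 before turn cm [-0.11  0.19  0.13] az -0.002 after turn cm [-0.11  0.19  0.13]
```

```bash
python3 -m jog '[{"dx":-0.1,"dy":0.19,"dz":0,"ax":0,"ay":0,"az":0},{"dx":0,"dy":0,"dz":0.06,"ax":0,"ay":0,"az":0},{"dx":0,"dy":0,"dz":0.06,"ax":0,"ay":0,"az":0},{"dx":0,"dy":0,"dz":0,"ax":0,"ay":0,"az":0},{"dx":0,"dy":0,"dz":0,"ax":0,"ay":0,"az":0}]'
python3 -m jog '[{"dx":0,"dy":0,"dz":0,"ax":0,"ay":0,"az":0},{"dx":0,"dy":0,"dz":0,"ax":0,"ay":0,"az":0},{"dx":0,"dy":0,"dz":-0.3,"ax":0,"ay":0,"az":0},{"dx":0,"dy":0,"dz":-1.5,"ax":0,"ay":0,"az":0},{"dx":0,"dy":0,"dz":-3,"ax":0,"ay":0,"az":0}]' -0.5
python3 -m jog '[{"dx":1,"dy":-4,"dz":-1.5,"ax":0,"ay":0,"az":0},{"dx":1.5,"dy":-5,"dz":0,"ax":0,"ay":0,"az":0},{"dx":2,"dy":-5.5,"dz":0,"ax":0,"ay":0,"az":0},{"dx":2,"dy":-5.5,"dz":0,"ax":0,"ay":0,"az":0},{"dx":2,"dy":-5.5,"dz":0,"ax":0,"ay":0,"az":0}]'
python3 -m jog '[{"dx":1,"dy":-3,"dz":0,"ax":0,"ay":0,"az":0.11},{"dx":1,"dy":-2.5,"dz":0,"ax":0,"ay":0,"az":0.11},{"dx":0,"dy":0,"dz":0,"ax":0,"ay":0,"az":0},{"dx":0,"dy":0,"dz":0,"ax":0,"ay":0,"az":0},{"dx":0,"dy":0,"dz":0,"ax":0,"ay":0,"az":0}]'
python3 - <<'E'
from h import *
for n in('top','side'):
    im=cap(n,'p2'+n)
    for z in(.01,.06):
      for b in blobs(n,white(im),z,2000,4600):
        if 350<b['xy'][0]<700 and b['xy'][1]>-90: print(n,z,b['xy'],b['rc'],b['ang'],b['size'])
go(.6285,.2846,.0255,-.233)
E
```

```text
time: 31.05
position: [0.517, -0.045, 0.0757]
orientation: [1.0, -0.006, -0.0, -0.0]
ft_force: [0.4, 0.4, -0.9]
finger_gap: 0.628
gripper_force: 63.2
time: 31.68
position: [0.5164, -0.0448, 0.1241]
orientation: [1.0, -0.006, -0.001, -0.0]
ft_force: [0.8, 0.1, -0.1]
finger_gap: 0.749
gripper_force: 0.0
time: 32.3
position: [0.606, 0.2109, 0.1403]
orientation: [1.0, -0.006, 0.001, -0.0]
ft_force: [1.3, -0.5, 0.3]
finger_gap: 0.749
gripper_force: 0.0
time: 32.92
position: [0.6283, 0.2613, 0.1391]
orientation: [0.993, -0.116, -0.0, 0.0]
ft_force: [-0.5, -0.0, -0.4]
finger_gap: 0.753
gripper_force: 0.0
top 0.01 [518.1 -49.4] [518.  -49.9] 1.551 [57. 57.]
top 0.06 [516.1 -45.7] [516.  -46.2] 1.551 [54. 54.]
side 0.01 [410.4 319.7] [410.6 319.8] -0.655 [56. 56.]
side 0.01 [629.1 285.1] [629.2 285.1] 1.343 [55. 56.]
side 0.01 [545.5 -83.8] [545.8 -83.8] -1.554 [58. 59.]
side 0.06 [388.9 338.8] [389.1 338.9] -0.655 [53. 53.]
side 0.06 [596.5 306. ] [596.5 305.9] 1.343 [52. 53.]
side 0.06 [517.1 -44.1] [517.4 -44.1] -1.554 [55. 56.]
t 33.0 p [0.6284 0.2614 0.1391] a -0.233 q1 0.23 q6 2.03 tilt [ 0.     -0.0002] gap 0.753 F 0.0
 before turn cm [-0.53 -2.26 11.36] az 0.000 after turn cm [-0.53 -2.26 11.36]
```

```bash
python3 -m jog '[{"dx":-0.53,"dy":-2.26,"dz":0,"ax":0,"ay":0,"az":0},{"dx":0,"dy":0,"dz":3,"ax":0,"ay":0,"az":0},{"dx":0,"dy":0,"dz":3.5,"ax":0,"ay":0,"az":0},{"dx":0,"dy":0,"dz":2.5,"ax":0,"ay":0,"az":0},{"dx":0,"dy":0,"dz":0,"ax":0,"ay":0,"az":0}]' -0.5
python3 -m jog '[{"dx":0,"dy":0,"dz":1,"ax":0,"ay":0,"az":0},{"dx":0,"dy":0,"dz":1,"ax":0,"ay":0,"az":0},{"dx":0,"dy":0,"dz":0,"ax":0,"ay":0,"az":0},{"dx":0,"dy":0,"dz":0,"ax":0,"ay":0,"az":0},{"dx":0,"dy":0,"dz":0,"ax":0,"ay":0,"az":0}]'
python3 -c "
from h import *
go(.6285,.2846,.0255,-.233)"
```

```text
time: 33.65
position: [0.6266, 0.2863, 0.0462]
orientation: [0.993, -0.116, -0.002, 0.001]
ft_force: [-0.1, -0.7, -0.3]
finger_gap: 0.749
gripper_force: 0.0
time: 34.28
position: [0.6289, 0.2857, 0.0293]
orientation: [0.993, -0.116, 0.0, -0.0]
ft_force: [-0.9, -0.6, -0.1]
finger_gap: 0.752
gripper_force: 0.0
t 34.3 p [0.6289 0.2857 0.0293] a -0.232 q1 0.27 q6 2.07 tilt [0.0009 0.0003] gap 0.752 F 0.0
 before turn cm [-0.01  0.12  0.38] az 0.001 after turn cm [-0.01  0.12  0.38]
```

```bash
python3 -m jog '[{"dx":0,"dy":0.11,"dz":0.2,"ax":0,"ay":0,"az":0},{"dx":0,"dy":0,"dz":0.18,"ax":0,"ay":0,"az":0},{"dx":0,"dy":0,"dz":0,"ax":0,"ay":0,"az":0},{"dx":0,"dy":0,"dz":0,"ax":0,"ay":0,"az":0},{"dx":0,"dy":0,"dz":0,"ax":0,"ay":0,"az":0}]'
python3 -m jog '[{"dx":0,"dy":0,"dz":0,"ax":0,"ay":0,"az":0},{"dx":0,"dy":0,"dz":0,"ax":0,"ay":0,"az":0},{"dx":0,"dy":0,"dz":0,"ax":0,"ay":0,"az":0},{"dx":0,"dy":0,"dz":0,"ax":0,"ay":0,"az":0},{"dx":0,"dy":0,"dz":0,"ax":0,"ay":0,"az":0}]' 1
python3 -c "
from h import *
go(.517,-.045,.135,-.01)"
python3 -m jog '[{"dx":0,"dy":0,"dz":-1,"ax":0,"ay":0,"az":0},{"dx":0,"dy":0,"dz":-2.5,"ax":0,"ay":0,"az":0},{"dx":0,"dy":0,"dz":-3,"ax":0,"ay":0,"az":0},{"dx":0,"dy":0,"dz":-3,"ax":0,"ay":0,"az":0},{"dx":0,"dy":0,"dz":-1.5,"ax":0,"ay":0,"az":0}]'
python3 -m jog '[{"dx":0,"dy":0,"dz":0,"ax":0,"ay":0,"az":-0.11},{"dx":0,"dy":0,"dz":0,"ax":0,"ay":0,"az":-0.113},{"dx":-1,"dy":3.1,"dz":0,"ax":0,"ay":0,"az":0},{"dx":-1.6,"dy":5,"dz":0,"ax":0,"ay":0,"az":0},{"dx":-1.6,"dy":5,"dz":0,"ax":0,"ay":0,"az":0}]'
python3 -m jog '[{"dx":-1.6,"dy":5,"dz":0,"ax":0,"ay":0,"az":0},{"dx":-1.6,"dy":5,"dz":0,"ax":0,"ay":0,"az":0},{"dx":-1.6,"dy":5,"dz":0,"ax":0,"ay":0,"az":0},{"dx":-1.2,"dy":3.5,"dz":0,"ax":0,"ay":0,"az":0},{"dx":-0.6,"dy":1.5,"dz":0,"ax":0,"ay":0,"az":0}]'
python3 -m jog '[{"dx":0,"dy":0,"dz":0,"ax":0,"ay":0,"az":0},{"dx":0,"dy":0,"dz":0,"ax":0,"ay":0,"az":0},{"dx":0,"dy":0,"dz":0,"ax":0,"ay":0,"az":0},{"dx":0,"dy":0,"dz":0,"ax":0,"ay":0,"az":0},{"dx":0,"dy":0,"dz":0,"ax":0,"ay":0,"az":0}]'
python3 -c "
from h import *
go(.5168,-.045,.0857,-.01)"

```

```text
time: 34.9
position: [0.6283, 0.2846, 0.0249]
orientation: [0.993, -0.116, -0.0, -0.0]
ft_force: [-0.4, -0.5, 0.5]
finger_gap: 0.748
gripper_force: 0.0
time: 35.52
position: [0.6287, 0.2847, 0.0256]
orientation: [0.993, -0.116, 0.001, -0.0]
ft_force: [-0.8, -0.2, 4.8]
finger_gap: 0.629
gripper_force: 63.6
t 35.5 p [0.6287 0.2847 0.0256] a -0.232 q1 0.26 q6 2.07 tilt [0.0011 0.0003] gap 0.629 F 63.6
 before turn cm [ -3.27  34.65 -10.97] az -0.222 after turn cm [-10.83  33.08 -10.97]
time: 36.15
position: [0.6288, 0.2847, 0.1368]
orientation: [0.993, -0.116, 0.001, -0.0]
ft_force: [0.4, 0.9, -0.3]
finger_gap: 0.63
gripper_force: 63.1
time: 36.78
position: [0.5839, 0.1529, 0.134]
orientation: [1.0, -0.004, -0.001, 0.0]
ft_force: [0.5, -0.4, 0.1]
finger_gap: 0.629
gripper_force: 63.2
time: 37.4
position: [0.5162, -0.047, 0.1345]
orientation: [1.0, -0.006, -0.001, -0.0]
ft_force: [1.3, -0.2, -0.3]
finger_gap: 0.63
gripper_force: 63.2
time: 38.02
position: [0.5173, -0.0449, 0.1349]
orientation: [1.0, -0.004, -0.0, -0.0]
ft_force: [0.2, -0.4, -1.0]
finger_gap: 0.628
gripper_force: 63.2
t 38.0 p [ 0.5173 -0.0449  0.1349] a -0.008 q1 -0.30 q6 1.28 tilt [-0.0001  0.0001] gap 0.628 F 63.2
 before turn cm [-0.05  0.01  4.92] az 0.002 after turn cm [-0.05  0.01  4.92]
```

```bash
python3 -m jog '[{"dx":0,"dy":0,"dz":1,"ax":0,"ay":0,"az":0},{"dx":0,"dy":0,"dz":1.5,"ax":0,"ay":0,"az":0},{"dx":0,"dy":0,"dz":1.2,"ax":0,"ay":0,"az":0},{"dx":0,"dy":0,"dz":0.6,"ax":0,"ay":0,"az":0},{"dx":0,"dy":0,"dz":0.3,"ax":0,"ay":0,"az":0}]'
python3 -m jog '[{"dx":0,"dy":0,"dz":0.1,"ax":0,"ay":0,"az":0},{"dx":0,"dy":0,"dz":0,"ax":0,"ay":0,"az":0},{"dx":0,"dy":0,"dz":0,"ax":0,"ay":0,"az":0},{"dx":0,"dy":0,"dz":0,"ax":0,"ay":0,"az":0},{"dx":0,"dy":0,"dz":0,"ax":0,"ay":0,"az":0}]'
python3 -c "
from h import *
go(.5168,-.045,.0857,-.01)"

```

```text
time: 38.65
position: [0.517, -0.0454, 0.0882]
orientation: [1.0, -0.005, -0.0, -0.0]
ft_force: [0.1, 0.1, -0.7]
finger_gap: 0.629
gripper_force: 63.2
time: 39.28
position: [0.5173, -0.0454, 0.0881]
orientation: [1.0, -0.005, 0.0, 0.0]
ft_force: [-0.1, -0.6, -0.0]
finger_gap: 0.629
gripper_force: 63.2
t 39.3 p [ 0.5173 -0.0454  0.0881] a -0.009 q1 -0.30 q6 1.28 tilt [ 0.0003 -0.0001] gap 0.629 F 63.2
 before turn cm [-0.05 -0.04  0.24] az 0.001 after turn cm [-0.05 -0.04  0.24]
```

```bash
python3 -m jog '[{"dx":-0.04,"dy":-0.03,"dz":0.12,"ax":0,"ay":0,"az":0},{"dx":0,"dy":0,"dz":0.06,"ax":0,"ay":0,"az":0},{"dx":0,"dy":0,"dz":0.06,"ax":0,"ay":0,"az":0},{"dx":0,"dy":0,"dz":0,"ax":0,"ay":0,"az":0},{"dx":0,"dy":0,"dz":0,"ax":0,"ay":0,"az":0}]'
python3 -m jog '[{"dx":0,"dy":0,"dz":0,"ax":0,"ay":0,"az":0},{"dx":0,"dy":0,"dz":0,"ax":0,"ay":0,"az":0},{"dx":0,"dy":0,"dz":-0.3,"ax":0,"ay":0,"az":0},{"dx":0,"dy":0,"dz":-1.5,"ax":0,"ay":0,"az":0},{"dx":0,"dy":0,"dz":-3,"ax":0,"ay":0,"az":0}]' -0.5
python3 -m jog '[{"dx":-1,"dy":-3.3,"dz":-1,"ax":0,"ay":0,"az":0},{"dx":-1.3,"dy":-4.5,"dz":0,"ax":0,"ay":0,"az":0},{"dx":-1.5,"dy":-5,"dz":0,"ax":0,"ay":0,"az":0},{"dx":-1.5,"dy":-5,"dz":0,"ax":0,"ay":0,"az":0},{"dx":-1.5,"dy":-5,"dz":0,"ax":0,"ay":0,"az":0}]'
python3 -m jog '[{"dx":-1.5,"dy":-5,"dz":0,"ax":0,"ay":0,"az":0},{"dx":-1.5,"dy":-5,"dz":0,"ax":0,"ay":0,"az":0},{"dx":-1.2,"dy":-3.6,"dz":0,"ax":0,"ay":0,"az":0.16},{"dx":0,"dy":0,"dz":0,"ax":0,"ay":0,"az":0.165},{"dx":0,"dy":0,"dz":0,"ax":0,"ay":0,"az":0.165}]'
python3 -m jog '[{"dx":0,"dy":0,"dz":0,"ax":0,"ay":0,"az":0.16},{"dx":0,"dy":0,"dz":0,"ax":0,"ay":0,"az":0},{"dx":0,"dy":0,"dz":0,"ax":0,"ay":0,"az":0},{"dx":0,"dy":0,"dz":0,"ax":0,"ay":0,"az":0},{"dx":0,"dy":0,"dz":0,"ax":0,"ay":0,"az":0}]'
python3 - <<'E'
from h import *
for n in('top','side'):
    im=cap(n,'p3'+n)
    for z in(.01,.07):
      for b in blobs(n,white(im),z,2000,4600):
        if 350<b['xy'][0]<700 and b['xy'][1]>-90: print(n,z,b['xy'],b['rc'],b['ang'],b['size'])
go(.410,.3193,.0255,-.66)
E
```

```text
time: 39.9
position: [0.5168, -0.0451, 0.0855]
orientation: [1.0, -0.005, -0.0, -0.0]
ft_force: [-0.6, 0.1, 1.7]
finger_gap: 0.633
gripper_force: 63.3
time: 40.52
position: [0.5162, -0.0449, 0.1339]
orientation: [1.0, -0.005, -0.001, -0.0]
ft_force: [0.6, -0.5, -0.4]
finger_gap: 0.75
gripper_force: 0.0
time: 41.15
position: [0.4508, 0.185, 0.1449]
orientation: [1.0, -0.005, 0.001, -0.0]
ft_force: [-0.3, 0.2, 1.4]
finger_gap: 0.748
gripper_force: 0.0
time: 41.78
position: [0.41, 0.3208, 0.1447]
orientation: [0.969, -0.249, 0.001, -0.0]
ft_force: [-0.4, 0.4, -0.5]
finger_gap: 0.747
gripper_force: 0.0
time: 42.4
position: [0.4102, 0.3198, 0.1436]
orientation: [0.946, -0.323, 0.0, -0.0]
ft_force: [-0.0, 0.2, 0.4]
finger_gap: 0.748
gripper_force: 0.0
top 0.01 [411.9 315.9] [412.  316.1] 0.905 [47. 54.]
top 0.01 [520.4 -50.8] [520.3 -51.2] -0.022 [60. 62.]
top 0.07 [415.5 299.9] [415.5 300.1] 0.905 [45. 51.]
top 0.07 [517.9 -46.3] [517.8 -46.7] -0.022 [56. 58.]
side 0.01 [413.5 317.4] [413.5 317.4] 0.923 [48. 56.]
side 0.07 [387.5 340.4] [387.5 340.5] 0.923 [45. 52.]
t 42.5 p [0.4102 0.3198 0.1435] a -0.659 q1 0.45 q6 2.68 tilt [-0.0001 -0.    ] gap 0.753 F 0.0
 before turn cm [1.00e-02 6.00e-02 1.18e+01] az 0.001 after turn cm [1.00e-02 6.00e-02 1.18e+01]
```

```bash
python3 -m jog '[{"dx":0,"dy":0.05,"dz":2,"ax":0,"ay":0,"az":0},{"dx":0,"dy":0,"dz":3,"ax":0,"ay":0,"az":0},{"dx":0,"dy":0,"dz":3,"ax":0,"ay":0,"az":0},{"dx":0,"dy":0,"dz":2,"ax":0,"ay":0,"az":0},{"dx":0,"dy":0,"dz":0.8,"ax":0,"ay":0,"az":0}]' -0.5
python3 -m jog '[{"dx":0,"dy":0,"dz":0.5,"ax":0,"ay":0,"az":0},{"dx":0,"dy":0,"dz":0.3,"ax":0,"ay":0,"az":0},{"dx":0,"dy":0,"dz":0,"ax":0,"ay":0,"az":0},{"dx":0,"dy":0,"dz":0,"ax":0,"ay":0,"az":0},{"dx":0,"dy":0,"dz":0,"ax":0,"ay":0,"az":0}]'
python3 -c "
from h import *
go(.410,.3193,.0255,-.66)"
```

```text
time: 43.12
position: [0.4092, 0.3191, 0.0343]
orientation: [0.946, -0.324, -0.001, 0.001]
ft_force: [0.9, -0.1, -0.4]
finger_gap: 0.751
gripper_force: 0.0
time: 43.75
position: [0.4101, 0.3196, 0.0279]
orientation: [0.946, -0.324, 0.0, -0.0]
ft_force: [0.9, -0.7, -0.1]
finger_gap: 0.75
gripper_force: 0.0
t 43.8 p [0.4101 0.3196 0.0279] a -0.659 q1 0.45 q6 2.68 tilt [0.0007 0.0003] gap 0.750 F 0.0
 before turn cm [0.01 0.03 0.24] az 0.001 after turn cm [0.01 0.03 0.24]
```

```bash
python3 -m jog '[{"dx":0,"dy":0.03,"dz":0.24,"ax":0,"ay":0,"az":0},{"dx":0,"dy":0,"dz":0,"ax":0,"ay":0,"az":0},{"dx":0,"dy":0,"dz":0,"ax":0,"ay":0,"az":0},{"dx":0,"dy":0,"dz":0,"ax":0,"ay":0,"az":0},{"dx":0,"dy":0,"dz":0,"ax":0,"ay":0,"az":0}]'
python3 -m jog '[{"dx":0,"dy":0,"dz":0,"ax":0,"ay":0,"az":0},{"dx":0,"dy":0,"dz":0,"ax":0,"ay":0,"az":0},{"dx":0,"dy":0,"dz":0,"ax":0,"ay":0,"az":0},{"dx":0,"dy":0,"dz":0,"ax":0,"ay":0,"az":0},{"dx":0,"dy":0,"dz":0,"ax":0,"ay":0,"az":0}]' 1
python3 -m jog '[{"dx":0,"dy":0,"dz":-1,"ax":0,"ay":0,"az":0},{"dx":0,"dy":0,"dz":-2.5,"ax":0,"ay":0,"az":0},{"dx":0,"dy":0,"dz":-3.5,"ax":0,"ay":0,"az":0},{"dx":0,"dy":0,"dz":-3.5,"ax":0,"ay":0,"az":0},{"dx":0,"dy":0,"dz":-1.5,"ax":0,"ay":0,"az":0}]'
python3 -m jog '[{"dx":0,"dy":0,"dz":0,"ax":0,"ay":0,"az":-0.16},{"dx":0,"dy":0,"dz":0,"ax":0,"ay":0,"az":-0.165},{"dx":0,"dy":0,"dz":0,"ax":0,"ay":0,"az":-0.165},{"dx":0,"dy":0,"dz":0,"ax":0,"ay":0,"az":-0.16},{"dx":0,"dy":0,"dz":0,"ax":0,"ay":0,"az":0}]'
python3 - <<'E'
from h import *
go(.5168,-.045,.1,-.01)
for n in('top','side'):
    im=cap(n,'p4'+n)
    for z in(.07,):
      for b in blobs(n,white(im),z,2000,4600):
        if 350<b['xy'][0]<700 and abs(b['xy'][1]+45)<30: print(n,z,b['xy'],b['rc'],b['ang'],b['size'])
E
```

```text
time: 44.38
position: [0.4097, 0.3193, 0.0251]
orientation: [0.946, -0.324, 0.0, -0.0]
ft_force: [-0.3, -0.5, 0.2]
finger_gap: 0.747
gripper_force: 0.0
time: 45.0
position: [0.4098, 0.3193, 0.0257]
orientation: [0.946, -0.324, 0.0, -0.0]
ft_force: [-1.8, -1.7, 5.1]
finger_gap: 0.633
gripper_force: 62.6
time: 45.62
position: [0.4106, 0.3197, 0.1475]
orientation: [0.946, -0.324, 0.001, -0.001]
ft_force: [-0.8, -0.2, -0.5]
finger_gap: 0.633
gripper_force: 63.4
time: 46.25
position: [0.4093, 0.319, 0.1445]
orientation: [1.0, -0.005, -0.001, 0.0]
ft_force: [1.0, -0.2, -0.8]
finger_gap: 0.63
gripper_force: 63.4
t 46.2 p [0.4093 0.319  0.1445] a -0.011 q1 0.45 q6 2.03 tilt [-0.0012 -0.0006] gap 0.630 F 63.4
 before turn cm [11.15 36.28  4.46] az -0.001 after turn cm [11.12 36.29  4.46]
top 0.07 [518.5 -46.3] [518.9 -46.7] 1.549 [56. 56.]
```

```bash
python3 -m jog '[{"dx":1,"dy":3.3,"dz":0,"ax":0,"ay":0,"az":0},{"dx":1.5,"dy":4.7,"dz":0,"ax":0,"ay":0,"az":0},{"dx":1.5,"dy":5,"dz":0,"ax":0,"ay":0,"az":0},{"dx":1.5,"dy":5,"dz":0,"ax":0,"ay":0,"az":0},{"dx":1.5,"dy":5,"dz":0,"ax":0,"ay":0,"az":0}]'
python3 -m jog '[{"dx":1.5,"dy":5,"dz":0,"ax":0,"ay":0,"az":0},{"dx":1.2,"dy":4,"dz":0,"ax":0,"ay":0,"az":0},{"dx":0.8,"dy":2.7,"dz":0,"ax":0,"ay":0,"az":0},{"dx":0.5,"dy":1.5,"dz":0,"ax":0,"ay":0,"az":0},{"dx":0,"dy":0,"dz":0,"ax":0,"ay":0,"az":0}]'
python3 -m jog '[{"dx":0,"dy":0,"dz":0.8,"ax":0,"ay":0,"az":0},{"dx":0,"dy":0,"dz":1.3,"ax":0,"ay":0,"az":0},{"dx":0,"dy":0,"dz":1.2,"ax":0,"ay":0,"az":0},{"dx":0,"dy":0,"dz":0.6,"ax":0,"ay":0,"az":0},{"dx":0,"dy":0,"dz":0.3,"ax":0,"ay":0,"az":0}]'
python3 -m jog '[{"dx":0,"dy":0,"dz":0,"ax":0,"ay":0,"az":0},{"dx":0,"dy":0,"dz":0,"ax":0,"ay":0,"az":0},{"dx":0,"dy":0,"dz":0,"ax":0,"ay":0,"az":0},{"dx":0,"dy":0,"dz":0,"ax":0,"ay":0,"az":0},{"dx":0,"dy":0,"dz":0,"ax":0,"ay":0,"az":0}]'
python3 -c "
from h import *
go(.517,-.0451,.0957,-.01)"
```

```text
time: 46.98
position: [0.4779, 0.0871, 0.1451]
orientation: [1.0, -0.006, 0.0, -0.0]
ft_force: [0.3, 0.1, -0.7]
finger_gap: 0.633
gripper_force: 63.4
time: 47.6
position: [0.5165, -0.0442, 0.1449]
orientation: [1.0, -0.006, -0.0, -0.0]
ft_force: [0.1, -0.6, -0.1]
finger_gap: 0.632
gripper_force: 63.4
time: 48.22
position: [0.5161, -0.0435, 0.1025]
orientation: [1.0, -0.004, -0.0, -0.0]
ft_force: [0.9, -0.1, -1.0]
finger_gap: 0.633
gripper_force: 63.4
time: 48.85
position: [0.5164, -0.0438, 0.1032]
orientation: [1.0, -0.005, 0.0, 0.0]
ft_force: [0.6, -0.9, -1.0]
finger_gap: 0.627
gripper_force: 63.4
t 48.9 p [ 0.5164 -0.0438  0.1032] a -0.009 q1 -0.30 q6 1.28 tilt [ 0.0003 -0.    ] gap 0.627 F 63.4
 before turn cm [0.06 0.13 0.75] az 0.001 after turn cm [0.06 0.13 0.75]
```

```bash
python3 -m jog '[{"dx":0.06,"dy":0.13,"dz":0.3,"ax":0,"ay":0,"az":0},{"dx":0,"dy":0,"dz":0.2,"ax":0,"ay":0,"az":0},{"dx":0,"dy":0,"dz":0.15,"ax":0,"ay":0,"az":0},{"dx":0,"dy":0,"dz":0.1,"ax":0,"ay":0,"az":0},{"dx":0,"dy":0,"dz":0,"ax":0,"ay":0,"az":0}]'
python3 -m jog '[{"dx":0,"dy":0,"dz":0,"ax":0,"ay":0,"az":0},{"dx":0,"dy":0,"dz":0,"ax":0,"ay":0,"az":0},{"dx":0,"dy":0,"dz":-0.3,"ax":0,"ay":0,"az":0},{"dx":0,"dy":0,"dz":-1.5,"ax":0,"ay":0,"az":0},{"dx":0,"dy":0,"dz":-3,"ax":0,"ay":0,"az":0}]' -0.5
python3 -m jog '[{"dx":0,"dy":0,"dz":-3,"ax":0,"ay":0,"az":0},{"dx":0,"dy":0,"dz":-3,"ax":0,"ay":0,"az":0},{"dx":0,"dy":0,"dz":-3,"ax":0,"ay":0,"az":0},{"dx":-3,"dy":-4,"dz":0,"ax":0,"ay":0,"az":0},{"dx":-3,"dy":-5,"dz":0,"ax":0,"ay":0,"az":0}]'
python3 -m jog '[{"dx":-3,"dy":-5,"dz":0,"ax":0,"ay":0,"az":0},{"dx":-3,"dy":-5,"dz":0,"ax":0,"ay":0,"az":0},{"dx":0,"dy":0,"dz":0,"ax":0,"ay":0,"az":0},{"dx":0,"dy":0,"dz":0,"ax":0,"ay":0,"az":0},{"dx":0,"dy":0,"dz":0,"ax":0,"ay":0,"az":0}]'
python3 - <<'E'
from h import *
a=[]
for n in('top','side'):
    im=cap(n,'p5'+n)
    for b in blobs(n,white(im),.08,2000,4600):
        if 350<b['xy'][0]<700 and abs(b['xy'][1]+45)<30: print(n,b['xy'],b['rc'],b['ang'],b['size'])
    for t in(60,80):
      for b in blobs(n,(im.max(2)<t),.104,500,3500):
        if 350<b['xy'][0]<520 and -340<b['xy'][1]<-200: print(' handle',n,t,b['xy'],b['size'],b['ang'])
    a.append(im[150:330,280:500])
cv2.imwrite('pics/c5.png',cv2.resize(np.hstack(a),(800,327),interpolation=2)[:,:,::-1])
go(.4425,-.278,.2,2.10)
E
```

```text
time: 49.48
position: [0.5169, -0.0451, 0.0958]
orientation: [1.0, -0.005, -0.0, 0.0]
ft_force: [-1.4, -0.7, 0.9]
finger_gap: 0.628
gripper_force: 63.7
time: 50.1
position: [0.5163, -0.0449, 0.144]
orientation: [1.0, -0.005, -0.001, -0.0]
ft_force: [1.1, -0.3, 0.9]
finger_gap: 0.749
gripper_force: 0.0
time: 50.72
position: [0.4577, 0.0457, 0.2351]
orientation: [1.0, -0.006, 0.001, 0.0]
ft_force: [0.6, 0.2, -0.1]
finger_gap: 0.747
gripper_force: 0.0
time: 51.35
position: [0.3997, 0.1451, 0.234]
orientation: [1.0, -0.005, 0.0, 0.0]
ft_force: [0.5, -0.4, -0.8]
finger_gap: 0.749
gripper_force: 0.0
top [517.4 -46.2] [517.3 -46. ] 1.551 [53. 56.]
 handle top 60 [ 442.3 -274.1] [14. 80.] -1.046
 handle top 80 [ 442.6 -274.7] [15. 81.] -1.053
 handle side 60 [ 426.4 -244.1] [12. 75.] -1.027
 handle side 80 [ 436.4 -262.8] [ 13. 108.] -1.033
t 51.5 p [0.3995 0.145  0.2337] a -0.011 q1 0.08 q6 1.67 tilt [ 0.0001 -0.0001] gap 0.747 F 0.0
 before turn cm [ 4.78 42.25  3.37] az -2.111 after turn cm [-38.69 -17.64   3.37]
```

View pics/c5.png

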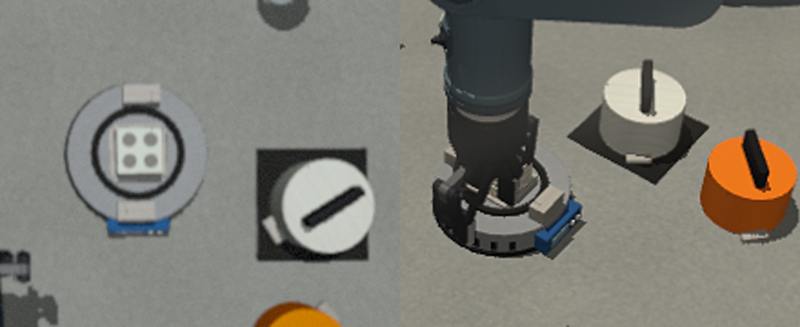

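```bash
python3 -m jog '[{"dx":0.5,"dy":4.2,"dz":0,"ax":0,"ay":0,"az":0},{"dx":0.5,"dy":4.7,"dz":0,"ax":0,"ay":0,"az":0},{"dx":0.5,"dy":4.7,"dz":0,"ax":0,"ay":0,"az":0},{"dx":0.5,"dy":4.7,"dz":0,"ax":0,"ay":0,"az":0},{"dx":0.5,"dy":4.7,"dz":0,"ax":0,"ay":0,"az":0}]' -1
python3 -m jog '[{"dx":0.5,"dy":4.7,"dz":0,"ax":0,"ay":0,"az":0},{"dx":0.5,"dy":4.7,"dz":0,"ax":0,"ay":0,"az":0},{"dx":0.5,"dy":4.7,"dz":0,"ax":0,"ay":0,"az":0},{"dx":0.5,"dy":4.0,"dz":0,"ax":0,"ay":0,"az":0},{"dx":0.3,"dy":1.1,"dz":0,"ax":0,"ay":0,"az":-0.17}]'
python3 -m jog '[{"dx":0,"dy":0,"dz":0,"ax":0,"ay":0,"az":-0.18},{"dx":0,"dy":0,"dz":0,"ax":0,"ay":0,"az":-0.18},{"dx":0,"dy":0,"dz":0,"ax":0,"ay":0,"az":-0.18},{"dx":0,"dy":0,"dz":0,"ax":0,"ay":0,"az":-0.18},{"dx":0,"dy":0,"dz":0,"ax":0,"ay":0,"az":-0.18}]'
python3 -m jog '[{"dx":0,"dy":0,"dz":0,"ax":0,"ay":0,"az":-0.18},{"dx":0,"dy":0,"dz":0,"ax":0,"ay":0,"az":-0.18},{"dx":0,"dy":0,"dz":0,"ax":0,"ay":0,"az":-0.18},{"dx":0,"dy":0,"dz":0,"ax":0,"ay":0,"az":-0.18},{"dx":0,"dy":0,"dz":0,"ax":0,"ay":0,"az":-0.18}]'
python3 -m jog '[{"dx":0,"dy":0,"dz":0,"ax":0,"ay":0,"az":-0.14},{"dx":0,"dy":0,"dz":0,"ax":0,"ay":0,"az":0},{"dx":0,"dy":0,"dz":0,"ax":0,"ay":0,"az":0},{"dx":0,"dy":0,"dz":0,"ax":0,"ay":0,"az":0},{"dx":0,"dy":0,"dz":0,"ax":0,"ay":0,"az":0}]'
python3 - <<'E'
from h import *
go(.4427,-.2775,.103,2.095)
for n in('top','side'):
    im=cap(n)
    for z in (.08,.01):
     for b in blobs(n,white(im),z,1800,4600):
        if 250<b['xy'][0]<720: print(n,z,b['xy'],b['rc'],b['ang'],b['size'])
E
```

```text
time: 52.08
position: [0.4216, -0.0868, 0.2336]
orientation: [1.0, -0.006, 0.0, -0.0]
ft_force: [0.2, 0.1, -0.5]
finger_gap: 1.002
gripper_force: 0.0
time: 52.7
position: [0.4423, -0.2802, 0.2331]
orientation: [0.997, 0.08, -0.0, 0.0]
ft_force: [0.7, 1.2, -0.1]
finger_gap: 1.002
gripper_force: 0.0
time: 53.32
position: [0.4423, -0.2775, 0.2333]
orientation: [0.862, 0.508, -0.0, -0.0]
ft_force: [-0.5, -0.5, 0.9]
finger_gap: 0.999
gripper_force: 0.0
time: 53.95
position: [0.4423, -0.2775, 0.2333]
orientation: [0.555, 0.832, 0.0, -0.0]
ft_force: [-0.3, 0.3, 0.0]
finger_gap: 0.999
gripper_force: 0.0
time: 54.58
position: [0.4428, -0.2764, 0.2336]
orientation: [0.498, 0.867, 0.0, -0.0]
ft_force: [-0.8, 0.4, -0.3]
finger_gap: 0.998
gripper_force: 0.0
t 54.6 p [ 0.4428 -0.2764  0.2336] a 2.100 q1 -0.77 q6 -1.30 tilt [0. 0.] gap 0.998 F 0.0
 before turn cm [-0.09 -0.07 13.06] az 0.005 after turn cm [-0.09 -0.07 13.06]
top 0.08 [518.  -46.1] [518.5 -46. ] -0.021 [56. 56.]
top 0.01 [ 420.2 -331.9] [ 419.3 -335.4] -1.019 [43. 57.]
top 0.01 [520.9 -51.4] [521.5 -51.2] -0.021 [59. 59.]
side 0.08 [517.8 -44.1] [517.9 -43.9] 1.538 [55. 55.]
side 0.01 [ 558.4 -100.8] [ 558.6 -100.6] 1.538 [60. 60.]
```

```bash
python3 -m jog '[{"dx":-0.09,"dy":-0.07,"dz":2.5,"ax":0,"ay":0,"az":0},{"dx":0,"dy":0,"dz":3.5,"ax":0,"ay":0,"az":0},{"dx":0,"dy":0,"dz":3,"ax":0,"ay":0,"az":0},{"dx":0,"dy":0,"dz":2,"ax":0,"ay":0,"az":0},{"dx":0,"dy":0,"dz":1,"ax":0,"ay":0,"az":0}]' -1
python3 -m jog '[{"dx":0,"dy":0,"dz":0.6,"ax":0,"ay":0,"az":0},{"dx":0,"dy":0,"dz":0,"ax":0,"ay":0,"az":0},{"dx":0,"dy":0,"dz":0,"ax":0,"ay":0,"az":0},{"dx":0,"dy":0,"dz":0,"ax":0,"ay":0,"az":0},{"dx":0,"dy":0,"dz":0,"ax":0,"ay":0,"az":0}]'
python3 -c "
from h import *
go(.4427,-.2775,.103,2.095)"
python3 -m jog '[{"dx":0,"dy":0,"dz":0,"ax":0,"ay":0,"az":0},{"dx":0,"dy":0,"dz":0,"ax":0,"ay":0,"az":0},{"dx":0,"dy":0,"dz":0,"ax":0,"ay":0,"az":0},{"dx":0,"dy":0,"dz":0,"ax":0,"ay":0,"az":0},{"dx":0,"dy":0,"dz":0,"ax":0,"ay":0,"az":0}]' 1
python3 -c "
from h import *
go(.4427,-.2775,.103,2.095)"
python3 -m jog '[{"dx":0,"dy":0,"dz":-1,"ax":0,"ay":0,"az":0},{"dx":0,"dy":0,"dz":-2.5,"ax":0,"ay":0,"az":0},{"dx":0,"dy":0,"dz":-3.5,"ax":0,"ay":0,"az":0},{"dx":0,"dy":0,"dz":-4,"ax":0,"ay":0,"az":0},{"dx":0,"dy":0,"dz":-2.5,"ax":0,"ay":0,"az":0}]'
python3 -m jog '[{"dx":0,"dy":0,"dz":-0.5,"ax":0,"ay":0,"az":0.15},{"dx":0,"dy":0,"dz":0,"ax":0,"ay":0,"az":0.17},{"dx":0,"dy":0,"dz":0,"ax":0,"ay":0,"az":0.17},{"dx":0,"dy":0,"dz":0,"ax":0,"ay":0,"az":0.17},{"dx":0,"dy":0,"dz":0,"ax":0,"ay":0,"az":0.17}]'
python3 -m jog '[{"dx":0,"dy":0,"dz":0,"ax":0,"ay":0,"az":0.12},{"dx":0,"dy":0,"dz":0,"ax":0,"ay":0,"az":0.06},{"dx":0,"dy":0,"dz":0,"ax":0,"ay":0,"az":0},{"dx":0,"dy":0,"dz":0,"ax":0,"ay":0,"az":0},{"dx":0,"dy":0,"dz":0,"ax":0,"ay":0,"az":0}]'
python3 - <<'E'
from h import *
go(.5163,-.045,.245,1.09)
im=cap('side')[150:400,300:540]
cv2.imwrite('pics/c6.png',cv2.resize(im,None,fx=2,fy=2)[:,:,::-1])
E
```

```text
time: 55.3
position: [0.4423, -0.2771, 0.1125]
orientation: [0.497, 0.868, 0.0, -0.001]
ft_force: [-0.5, 0.3, 0.3]
finger_gap: 0.998
gripper_force: 0.0
time: 55.92
position: [0.4428, -0.2776, 0.108]
orientation: [0.497, 0.868, -0.0, 0.0]
ft_force: [-0.0, 0.4, 0.5]
finger_gap: 1.002
gripper_force: 0.0
t 55.9 p [ 0.4428 -0.2776  0.108 ] a 2.101 q1 -0.77 q6 -1.30 tilt [ 0.0005 -0.0005] gap 1.002 F 0.0
 before turn cm [ 0.02 -0.01  0.5 ] az 0.006 after turn cm [ 0.02 -0.01  0.5 ]
time: 56.55
position: [0.443, -0.2775, 0.1078]
orientation: [0.497, 0.868, 0.0, 0.0]
ft_force: [0.6, 0.4, 1.2]
finger_gap: 0.149
gripper_force: 59.2
t 56.5 p [ 0.443  -0.2775  0.1078] a 2.101 q1 -0.77 q6 -1.30 tilt [ 0.0006 -0.0001] gap 0.149 F 59.2
 before turn cm [ 0.01 -0.02  0.48] az 0.006 after turn cm [ 0.01 -0.02  0.48]
time: 57.18
position: [0.4428, -0.2777, 0.2449]
orientation: [0.497, 0.868, -0.0, 0.001]
ft_force: [0.4, -0.4, -2.5]
finger_gap: 0.146
gripper_force: 58.8
time: 57.8
position: [0.4423, -0.2772, 0.2477]
orientation: [0.807, 0.591, -0.0, -0.0]
ft_force: [-0.9, -0.4, -2.5]
finger_gap: 0.151
gripper_force: 58.7
time: 58.42
position: [0.4426, -0.2775, 0.2476]
orientation: [0.855, 0.519, -0.0, -0.0]
ft_force: [0.1, -0.1, -3.3]
finger_gap: 0.148
gripper_force: 58.7
t 58.4 p [ 0.4426 -0.2775  0.2476] a 1.091 q1 -0.77 q6 -0.29 tilt [-0.0002  0.0001] gap 0.148 F 58.7
 before turn cm [24.03 -4.18  0.26] az 0.001 after turn cm [24.02 -4.22  0.26]
```

View pics/c6.png

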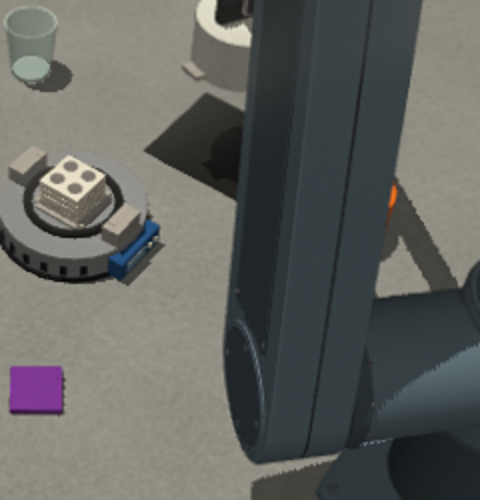

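```bash
python3 -m jog '[{"dx":1.5,"dy":-0.3,"dz":0,"ax":0,"ay":0,"az":0},{"dx":3,"dy":-0.5,"dz":0,"ax":0,"ay":0,"az":0},{"dx":4,"dy":-0.7,"dz":0,"ax":0,"ay":0,"az":0},{"dx":4,"dy":-0.7,"dz":0,"ax":0,"ay":0,"az":0},{"dx":4,"dy":-0.7,"dz":0,"ax":0,"ay":0,"az":0}]'
python3 -m jog '[{"dx":3.5,"dy":-0.6,"dz":0,"ax":0,"ay":0,"az":0},{"dx":2.5,"dy":-0.5,"dz":0,"ax":0,"ay":0,"az":0},{"dx":1.5,"dy":-0.2,"dz":0,"ax":0,"ay":0,"az":0},{"dx":0,"dy":0,"dz":0,"ax":0,"ay":0,"az":0},{"dx":0,"dy":0,"dz":0,"ax":0,"ay":0,"az":0}]'
python3 -c "
from h import *
go(.5165,-.045,.152,1.09)"
python3 -m jog '[{"dx":0,"dy":0,"dz":0.8,"ax":0,"ay":0,"az":0},{"dx":0,"dy":0,"dz":1.2,"ax":0,"ay":0,"az":0},{"dx":0,"dy":0,"dz":1,"ax":0,"ay":0,"az":0},{"dx":0,"dy":0,"dz":0.5,"ax":0,"ay":0,"az":0},{"dx":0,"dy":0,"dz":0,"ax":0,"ay":0,"az":0}]'
python3 -c "
from h import *
go(.5165,-.045,.152,1.09)"
```

```text
time: 59.1
position: [0.4933, -0.1155, 0.2477]
orientation: [0.855, 0.519, 0.0, -0.0]
ft_force: [0.4, -0.2, -3.1]
finger_gap: 0.149
gripper_force: 58.7
time: 59.72
position: [0.5161, -0.0458, 0.2476]
orientation: [0.855, 0.519, -0.0, 0.0]
ft_force: [-0.8, 0.5, -3.6]
finger_gap: 0.149
gripper_force: 58.7
t 59.7 p [ 0.5161 -0.0458  0.2476] a 1.091 q1 -0.30 q6 0.18 tilt [-0.0003 -0.0005] gap 0.149 F 58.7
 before turn cm [ 0.09 -0.    9.56] az 0.001 after turn cm [ 0.09 -0.    9.56]
time: 60.35
position: [0.516, -0.0452, 0.212]
orientation: [0.855, 0.519, -0.0, -0.0]
ft_force: [0.1, 0.8, -3.2]
finger_gap: 0.148
gripper_force: 58.6
t 60.4 p [ 0.516  -0.0452  0.212 ] a 1.091 q1 -0.30 q6 0.18 tilt [-0.0011  0.0003] gap 0.148 F 58.6
 before turn cm [0.04 0.04 6.  ] az 0.001 after turn cm [0.04 0.04 6.  ]
```

```bash
python3 -m jog '[{"dx":0.04,"dy":0.04,"dz":0.8,"ax":0,"ay":0,"az":0},{"dx":0,"dy":0,"dz":1.2,"ax":0,"ay":0,"az":0},{"dx":0,"dy":0,"dz":1.2,"ax":0,"ay":0,"az":0},{"dx":0,"dy":0,"dz":0.8,"ax":0,"ay":0,"az":0},{"dx":0,"dy":0,"dz":0.3,"ax":0,"ay":0,"az":0}]'
python3 -m jog '[{"dx":0,"dy":0,"dz":0.3,"ax":0,"ay":0,"az":0},{"dx":0,"dy":0,"dz":0.3,"ax":0,"ay":0,"az":0},{"dx":0,"dy":0,"dz":0.3,"ax":0,"ay":0,"az":0},{"dx":0,"dy":0,"dz":0.2,"ax":0,"ay":0,"az":0},{"dx":0,"dy":0,"dz":0,"ax":0,"ay":0,"az":0}]'
python3 -m jog '[{"dx":0,"dy":0,"dz":0.1,"ax":0,"ay":0,"az":0},{"dx":0,"dy":0,"dz":0.1,"ax":0,"ay":0,"az":0},{"dx":0,"dy":0,"dz":0.1,"ax":0,"ay":0,"az":0},{"dx":0,"dy":0,"dz":0,"ax":0,"ay":0,"az":0},{"dx":0,"dy":0,"dz":0,"ax":0,"ay":0,"az":0}]'
python3 -c "
from h import *
go(.5165,-.045,.152,1.09);print(sensors.sense()['ft_force'])"
```

```text
time: 60.98
position: [0.5164, -0.045, 0.1688]
orientation: [0.855, 0.519, -0.0, -0.0]
ft_force: [-0.3, 0.2, -2.4]
finger_gap: 0.149
gripper_force: 58.6
time: 61.6
position: [0.5167, -0.045, 0.1585]
orientation: [0.855, 0.519, -0.0, -0.0]
ft_force: [-0.8, -0.1, -2.5]
finger_gap: 0.145
gripper_force: 58.6
time: 62.22
position: [0.5168, -0.0451, 0.1556]
orientation: [0.855, 0.519, -0.0, -0.0]
ft_force: [-0.1, -0.0, -3.1]
finger_gap: 0.149
gripper_force: 58.6
t 62.2 p [ 0.5168 -0.0451  0.1556] a 1.091 q1 -0.30 q6 0.18 tilt [-0.  0.] gap 0.149 F 58.6
 before turn cm [-0.01 -0.03  0.36] az 0.001 after turn cm [-0.01 -0.03  0.36]
[-0.11892377 -0.04242059 -3.14677705]
```

```bash
python3 -m jog '[{"dx":0,"dy":0,"dz":0.1,"ax":0,"ay":0,"az":0},{"dx":0,"dy":0,"dz":0.1,"ax":0,"ay":0,"az":0},{"dx":0,"dy":0,"dz":0.1,"ax":0,"ay":0,"az":0},{"dx":0,"dy":0,"dz":0.06,"ax":0,"ay":0,"az":0},{"dx":0,"dy":0,"dz":0,"ax":0,"ay":0,"az":0}]'
python3 -c "
from h import *
go(.5165,-.045,.152,1.09);print(sensors.sense()['ft_force'])"
```

```text
time: 62.85
position: [0.5168, -0.045, 0.1519]
orientation: [0.855, 0.519, -0.0, -0.0]
ft_force: [-1.0, 0.4, -2.3]
finger_gap: 0.145
gripper_force: 58.7
t 62.9 p [ 0.5168 -0.045   0.1519] a 1.091 q1 -0.30 q6 0.18 tilt [-0.0001  0.    ] gap 0.145 F 58.7
 before turn cm [-0.01 -0.02 -0.01] az 0.001 after turn cm [-0.01 -0.02 -0.01]
[-1.0378677   0.40769389 -2.30524333]
```

Nearly seated; one more mm, then twist most of the way.

```bash
python3 -m jog '[{"dx":0,"dy":0,"dz":0.05,"ax":0,"ay":0,"az":0},{"dx":0,"dy":0,"dz":0.05,"ax":0,"ay":0,"az":0},{"dx":0,"dy":0,"dz":0,"ax":0,"ay":0,"az":0},{"dx":0,"dy":0,"dz":0,"ax":0,"ay":0,"az":0},{"dx":0,"dy":0,"dz":0,"ax":0,"ay":0,"az":0}]'
python3 -m jog '[{"dx":0,"dy":0,"dz":0,"ax":0,"ay":0,"az":0.1},{"dx":0,"dy":0,"dz":0,"ax":0,"ay":0,"az":0.12},{"dx":0,"dy":0,"dz":0,"ax":0,"ay":0,"az":0.12},{"dx":0,"dy":0,"dz":0,"ax":0,"ay":0,"az":0.1},{"dx":0,"dy":0,"dz":0,"ax":0,"ay":0,"az":0.06}]'
python3 -c "
from h import *
go(.5165,-.045,.152,-.01);print(sensors.sense()['ft_force'],sensors.sense()['ft_torque'])"
```

```text
time: 63.48
position: [0.5169, -0.0451, 0.1512]
orientation: [0.855, 0.519, 0.0, 0.0]
ft_force: [-0.8, 1.6, 1.2]
finger_gap: 0.149
gripper_force: 59.3
time: 64.1
position: [0.5173, -0.0452, 0.1513]
orientation: [0.957, 0.29, 0.001, 0.0]
ft_force: [-0.8, -0.0, 1.1]
finger_gap: 0.145
gripper_force: 59.3
t 64.1 p [ 0.5173 -0.0452  0.1513] a 0.589 q1 -0.30 q6 0.68 tilt [ 0.0012 -0.0004] gap 0.145 F 59.3
 before turn cm [-0.06 -0.06 -0.07] az 0.599 after turn cm [-0.08 -0.02 -0.07]
[-0.76442186 -0.03760577  1.11708293] [0.0282828  0.06404779 0.17773025]
```

```bash
python3 -m jog '[{"dx":0,"dy":0,"dz":0,"ax":0,"ay":0,"az":0.06},{"dx":0,"dy":0,"dz":0,"ax":0,"ay":0,"az":0.07},{"dx":0,"dy":0,"dz":0,"ax":0,"ay":0,"az":0.07},{"dx":0,"dy":0,"dz":0,"ax":0,"ay":0,"az":0.07},{"dx":0,"dy":0,"dz":0,"ax":0,"ay":0,"az":0.05}]'
python3 -c "
from h import *
go(.5165,-.045,.152,-.01);print(sensors.sense()['ft_force'],sensors.sense()['ft_torque'])"
python3 -m jog '[{"dx":0,"dy":0,"dz":0.03,"ax":0,"ay":0,"az":0.04},{"dx":0,"dy":0,"dz":0.03,"ax":0,"ay":0,"az":0.04},{"dx":0,"dy":0,"dz":0.03,"ax":0,"ay":0,"az":0.04},{"dx":0,"dy":0,"dz":0.03,"ax":0,"ay":0,"az":0.03},{"dx":0,"dy":0,"dz":0,"ax":0,"ay":0,"az":0}]'
python3 -c "
from h import *
go(.5165,-.045,.152,-.01);print(sensors.sense()['ft_force'],sensors.sense()['ft_torque'])"
```

```text
time: 64.72
position: [0.5173, -0.0452, 0.1513]
orientation: [0.991, 0.134, 0.001, 0.0]
ft_force: [-0.3, -0.3, 1.4]
finger_gap: 0.151
gripper_force: 59.3
t 64.7 p [ 0.5173 -0.0452  0.1513] a 0.269 q1 -0.30 q6 1.00 tilt [ 0.0012 -0.0004] gap 0.151 F 59.3
 before turn cm [-0.07 -0.04 -0.07] az 0.279 after turn cm [-0.08 -0.02 -0.07]
[-0.26946058 -0.30644952  1.3579138 ] [0.0451758  0.06680378 0.16294617]
time: 65.35
position: [0.5174, -0.0452, 0.1502]
orientation: [0.998, 0.06, 0.001, 0.0]
ft_force: [1.1, 0.1, 2.9]
finger_gap: 0.151
gripper_force: 59.5
t 65.3 p [ 0.5174 -0.0452  0.1502] a 0.121 q1 -0.30 q6 1.15 tilt [ 0.0014 -0.0004] gap 0.151 F 59.5
 before turn cm [-0.08 -0.03 -0.18] az 0.131 after turn cm [-0.09 -0.02 -0.18]
[1.09119064 0.09555264 2.9315863 ] [-0.02865827 -0.04082374  0.08006955]
```

```bash
python3 -m jog '[{"dx":0,"dy":0,"dz":0.03,"ax":0,"ay":0,"az":0.04},{"dx":0,"dy":0,"dz":0.03,"ax":0,"ay":0,"az":0.04},{"dx":0,"dy":0,"dz":0.03,"ax":0,"ay":0,"az":0.04},{"dx":0,"dy":0,"dz":0,"ax":0,"ay":0,"az":0.02},{"dx":0,"dy":0,"dz":0,"ax":0,"ay":0,"az":0}]'
python3 -c "
from h import *
go(.5165,-.045,.152,-.01);print(sensors.sense()['ft_force'],sensors.sense()['ft_torque'])"
python3 -m jog '[{"dx":0,"dy":0,"dz":0,"ax":0,"ay":0,"az":0.02},{"dx":0,"dy":0,"dz":0,"ax":0,"ay":0,"az":0.02},{"dx":0,"dy":0,"dz":0,"ax":0,"ay":0,"az":0},{"dx":0,"dy":0,"dz":0,"ax":0,"ay":0,"az":0},{"dx":0,"dy":0,"dz":0,"ax":0,"ay":0,"az":0}]'
python3 -c "
from h import *
go(.5165,-.045,.152,-.01);print(sensors.sense()['ft_force'],sensors.sense()['ft_torque'])"
```

```text
time: 65.97
position: [0.5172, -0.0452, 0.1492]
orientation: [1.0, -0.009, 0.0, 0.0]
ft_force: [0.8, -0.1, 5.1]
finger_gap: 0.149
gripper_force: 59.8
t 66.0 p [ 0.5172 -0.0452  0.1492] a -0.019 q1 -0.30 q6 1.29 tilt [ 0.0009 -0.0003] gap 0.149 F 59.8
 before turn cm [-0.07 -0.01 -0.28] az -0.009 after turn cm [-0.07 -0.01 -0.28]
[ 0.83600793 -0.08329065  5.14528566] [ 0.03178886 -0.08318626  0.14706169]
time: 66.6
position: [0.5171, -0.045, 0.1492]
orientation: [1.0, -0.028, 0.0, 0.0]
ft_force: [0.9, 0.6, 5.1]
finger_gap: 0.147
gripper_force: 64.4
t 66.6 p [ 0.5171 -0.045   0.1492] a -0.057 q1 -0.30 q6 1.33 tilt [ 0.0008 -0.0006] gap 0.147 F 64.4
 before turn cm [-0.06  0.   -0.28] az -0.047 after turn cm [-0.06 -0.   -0.28]
[0.88906399 0.57523111 5.07174617] [ 0.16469518 -0.11181213  1.22928905]
```

```bash
python3 -m jog '[{"dx":0,"dy":0,"dz":0,"ax":0,"ay":0,"az":0},{"dx":0,"dy":0,"dz":0,"ax":0,"ay":0,"az":0},{"dx":0,"dy":0,"dz":0,"ax":0,"ay":0,"az":0},{"dx":0,"dy":0,"dz":-1,"ax":0,"ay":0,"az":0},{"dx":0,"dy":0,"dz":-2,"ax":0,"ay":0,"az":0}]' -1
python3 -m jog '[{"dx":0,"dy":0,"dz":-3,"ax":0,"ay":0,"az":0},{"dx":0,"dy":0,"dz":-4,"ax":0,"ay":0,"az":0},{"dx":0,"dy":0,"dz":-3,"ax":0,"ay":0,"az":0},{"dx":-2,"dy":-4,"dz":0,"ax":0,"ay":0,"az":0},{"dx":-2,"dy":-5,"dz":0,"ax":0,"ay":0,"az":0}]'
python3 -m jog '[{"dx":-2,"dy":-5,"dz":0,"ax":0,"ay":0,"az":0},{"dx":-2,"dy":-5,"dz":0,"ax":0,"ay":0,"az":0},{"dx":-1,"dy":-5,"dz":0,"ax":0,"ay":0,"az":0},{"dx":0,"dy":-4,"dz":0,"ax":0,"ay":0,"az":0},{"dx":0,"dy":0,"dz":0,"ax":0,"ay":0,"az":0}]'
python3 - <<'E'
from h import *
go()
a=[]
for n in('top','side'):
    im=cap(n)
    for b in blobs(n,(im.max(2)<80),.146,500,3500):
        if 450<b['xy'][0]<580 and -100<b['xy'][1]<0: print(' handle',n,b['xy'],b['size'],b['ang'])
    a.append(im[150:330,260:440])
cv2.imwrite('pics/c7.png',cv2.resize(np.hstack(a),(800,400),interpolation=2)[:,:,::-1])
E
```

```text
time: 67.22
position: [0.5163, -0.0449, 0.179]
orientation: [1.0, -0.03, -0.001, -0.0]
ft_force: [1.2, -0.2, 0.9]
finger_gap: 1.0
gripper_force: 0.0
time: 67.85
position: [0.4822, 0.0473, 0.2801]
orientation: [1.0, -0.031, 0.001, 0.0]
ft_force: [0.6, 0.6, 1.2]
finger_gap: 1.001
gripper_force: 0.0
time: 68.47
position: [0.4431, 0.2421, 0.2795]
orientation: [1.0, -0.028, 0.0, -0.0]
ft_force: [0.8, -0.8, 1.0]
finger_gap: 1.002
gripper_force: 0.0
t 68.5 p [0.4431 0.2421 0.2795] a -0.055 q1 0.28 q6 1.90 tilt [0.0007 0.0008] gap 1.002 F 0.0
 before turn cm [0. 0. 0.] az 0.000 after turn cm [0. 0. 0.]
 handle top [514.6 -45.1] [10. 75.] -0.023
 handle side [507.8 -30.8] [35. 96.] -0.044
```

View pics/c7.png

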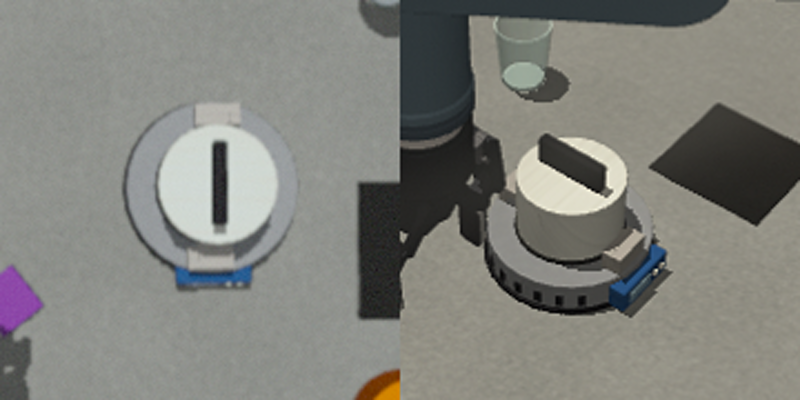

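The bell sits upright over the pile. Its handle lies along the reactor's x axis (about -0.02 rad in the top view), and the lugs are hard against the stops. I'm handing the job in.

```bash
python3 -c "
from plant import job
print(job.job_done())"
```

```text
the job is handed in; nothing more can be done
None
```

I handed the job in at about 68 s: all four plates found on the bench are piled in the reactor nest, and the bell is back over them, turned clockwise until its lugs met the stops (about 2 mm drawn down) and let go; the hand-in returned no verdict.

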